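# Clear and load the curing box

## Task

Get the curing box ready for the next batch: swing its hinged door wide open by the handle (at least a quarter turn), drop every sawn-off sprue, whether in the box or on the bench, into the slatted scrap crate, stand the two moulds upright on the floor of the box side by side, and swing the door fully shut again. Leave the sanding block where it lies.

Things in the scene. Friction and masses are not known exactly. Their poses are not given: they have to be found in the camera images.
- curing_box: low grey steel box fixed to the bench, 190 x 260 mm (its x, y); walls on its +x, +y and -y sides 80 mm high, 5 mm thick; its front (-x) has only a sill 28 mm high. Origin at the centre of its underside. Inner floor 8 mm above the bench, 180 x 250 mm. No roof of its own: the door carries front and top panels together (an L), so with the door wide open the inside is free from above.
- door_hinge (a point): the door's upright hinge axis, at the front corner on the box's -y side (box frame x -95, y -130 mm), 60 mm above the bench; does not move
- door_handle (a point): middle of the handle, a straight level steel bar 11 mm thick, 90 mm long, 62 mm above the bench, its axis 45 mm off the door's front panel and parallel to it; its two stays meet it 38 mm either side of the middle. Swings with the door, 195 mm along the panel from the hinge. The point's x axis points square through the panel into the box, its y along the bar away from the hinge.
- box_door (a joint): door angle in rad: 0 shut, 1.8 fully open; may start ajar. From above it opens anticlockwise, the handle swinging out. Light, stays where left (0.12 N m friction, no spring or latch). Front panel 260 mm wide, 6 mm thick, 30 to 87 mm above the bench; top panel 194 x 260 mm, 82 to 87 mm above the bench, ends in front of the box, clear of its inside from 1.57 on.
- scrap_crate: slatted wooden scrap crate fixed to the bench, outside 130 x 115 mm (its x, y), standing on two runners; rim 89 mm above the bench, inner floor 30 mm above the bench, walls 6 mm thick, inside 118 x 103 mm, open at the top. Origin under its centre, on the bench.
- offcut_a: sawn-off casting sprue, a tan, slightly irregular block 38 x 49 x 25 mm (its x, y, z), about 35 g, solid; origin at the centre of its underside. Starts lying flat on the floor of the curing box. May be absent (None).
- offcut_b: sawn-off casting sprue, a tan, slightly irregular block 38 x 49 x 25 mm (its x, y, z), about 35 g, solid; origin at the centre of its underside. Starts lying flat on the floor of the curing box. May be absent (None).
- offcut_c: sawn-off casting sprue, a tan, slightly irregular block 38 x 49 x 25 mm (its x, y, z), about 35 g, solid; origin at the centre of its underside. Starts lying flat on the floor of the curing box. May be absent (None).
- offcut_d: sawn-off casting sprue, a tan, slightly irregular block 38 x 49 x 25 mm (its x, y, z), about 35 g, solid; origin at the centre of its underside. Starts lying flat on the bench, near the moulds. May be absent (None).
- mould_block: white two-part plaster mould, a rounded block 51 x 64 x 45 mm (its x, y, z) about 0.2 kg, the joint between its halves running along its x axis (the halves are one rigid body); origin at the centre of its underside. Starts upright on the bench.
- mould_round: pink rubber mould, roughly round, 59 x 63 x 53 mm (its x, y, z), with a pour hole in its top, about 0.18 kg; origin at the centre of its underside. Starts upright on the bench.
- sanding_block: brown sanding block lying on the bench, 60 x 101 x 27 mm (its x, y, z), loose; origin at the centre of its underside. Not part of the work.
- parts_cabinet: grey drawer cabinet standing on the bench at the right, fixed, 142 mm high, to be kept clear of; not part of the work. Origin under its middle; in its own frame it covers x from -80 to 91 mm (drawer pulls to -92) and y from -125 to 125 mm; its front faces -x, and the upper drawer on its -y side stands open, reaching to x = -154 mm at y from -119 to -4 mm, 76 to 135 mm above the bench.
Not all that is in view belongs to the job. Leave any red look-alike of the mould_round alone.

How it is judged:
By the outcome, as a careful person would: the job done as asked, in the order asked, and still so for the second after the job is handed in, with the robot touching nothing.
Of offcut_a, offcut_b, offcut_c, offcut_d only 2 to 4 are there at a start; the rules pass over those that are not, and their reading is None.
At some moment in a run one of mould_block, mould_round may be knocked a few centimetres aside while the robot is not near it.
Once in a run the grip may slacken for a moment while it holds something.
It also fails if it takes over 210 s, if anything falls off the work surface, if the arm or the gripper's body presses on something with over 40 N, if the wrist force passes 120 N, or if a joint passes its speed limit or range.

## Robot

A 6-joint arm with a two-finger parallel gripper is mounted at the origin on a cart in front of the work surface, level with it; the furniture and walls round the work are solid. World frame = base frame: x ahead of the robot, y to its left, z up, the work surface at z = 0. Lengths are in mm, angles in rad, forces in N, time in s.
With the tool pointing down it reaches from about 275 to 825 mm from the base axis. Payload 5.2 kg.
Tool frame: the origin (TCP) lies on the centre line of the jaws, within the pads' length; the fingertips stand 25 mm ahead of it and the grasp point (between the pads) lies 6 mm ahead of it (arm.tcp_to_tips is the distance from the TCP to the fingertips, in mm); z points along the fingers, y is the line along which they close (so a half turn about z gives the same grasp; the last joint's range is limited). The gripper opens to 93 mm and grips with 3 to 60 N. Pads are 15 mm wide; open, the fingers measure 128 mm over their backs; the gripper's body (75 mm by 188 mm) begins 65 mm behind the grasp point.
Start: joints at [0.899, 0.259, 1.535, -0, 1.348, -0.203], TCP at [248.479, 490.676, 243.653] pointing down, gripper open.
Joint ranges: [-3.14, 3.14], [-0.91, 2.08], [0.19, 2.58], [-1.22, 4.36], [0.22, 2.71], [-3.12, 3.12]. Speed limits (rad/s): [2.57, 2.57, 3.14, 3.14, 3.14, 3.14].

## Interface

Orientations are given as a rotation vector (axis times angle).
In Python, from plant import arm gives the robot as it stands.
- The arm moves only by the tool arm_command, never from a script. Its argument "steps" is text: rows parted by semicolons, each of 6 numbers parted by spaces: the shift along the tool's x, y, z in m, then the turn, a rotation vector about the tool's x, y, z in degrees. A call has 1 to 8 rows; each row shifts and turns the commanded pose from where the row before left it, along the tool's axes as they then stand; what a row does not reach is not made up. A row lasts 1/8 s, in which the tool goes at most 62.5 mm and 10.7 degrees, less where a joint would pass 70% of its speed; a pose out of reach is approached as far as the arm can. A call is refused whole if a number of a shift passes 0.0625 or a number of a turn 10.7, either way. A call with a gripper value outside its range is refused whole. "claw" is the opening in per cent of the stroke, from 0 (shut) to 100 (fully open), set as the call begins (left out, the last holds). The fingers move at their own pace and stop on an object; "grip_force" is the grip in N (left out, the last holds). Time passes only in rows, so rows that do not move let the fingers close. It gives the time, the measured TCP pose, the force, the opening and the grip force at its end, in the units of the state.
- arm.observe(): the state, without advancing time (a new reading comes with each control period).
- arm.capture(name): name is "scene" or "top" or "wrist"; returns a dict with "color" (420x560x3 uint8, red, green, blue), "range_z" (420x560 float32, mm along the optical axis (not along the pixel's ray), 0 where there is no reading), "fx", "fy", "cx", "cy" (pixels), "cam_to_world" (4x4, takes a point from camera to world coordinates). Camera axes: x right, y up, looking along -z (the intrinsics and any distortion apply to the point x, -y, -z); pixel columns grow to the right and rows downward; lengths in mm; the calibration is good to about 2 mm. The wrist camera is an equidistant fisheye: a pixel r from the principal point sees the ray r / f radians off the axis. A picture is of the moment at which its call begins.
- arm.sign_off(): hands the job in; it is judged then, once.
The state is a dict: "t": time; "q": joint angles; "joint_vel": joint speeds; "tau": joint torques, N m; "position": TCP position; "eef_rot": TCP orientation; "ft_force": force on the tool from outside, world axes, zero at the start; "torque": the same for the moment, N m; "gripper_width": finger opening in mm; "gripper_force": force on a finger pad.
Only numpy, scipy, OpenCV 4.12 (cv2) and the standard library are available. Lean on these libraries where they do the work, as an engineer would, in place of code of your own. Each camera call takes 0.05 s, during which the arm holds its last target. There are 200 camera calls.

## Working session

There is one attempt and no reset: what is moved stays moved. The work goes in short steps, Python scripts to look and compute and a tool call to move; the robot and the scene stay as the last step left them, time stands still between calls to the robot, and variables do not carry over. Pictures are saved under pics/ and viewed, at most 14 in all, crops included, and the job is handed in when it is done.

Besides the shell and the picture viewer there is one more tool, called after "Request:" by a JSON object that holds its "method" and its "body". arm_command: Moves the arm, as the interface text tells. Its arguments: {"type":"object","properties":{"steps":{"type":"string"},"claw":{"type":"number"},"grip_force":{"type":"number"}},"required":["steps"]}

```bash
mkdir -p pics; cat > h.py <<'E'
import numpy as np, cv2
from plant import arm
from scipy.spatial.transform import Rotation as R
def cap(n,save=None):
    c=arm.capture(n)
    if save: cv2.imwrite('pics/'+save,cv2.cvtColor(c['color'],cv2.COLOR_RGB2BGR))
    return c
def pts(c):
    "world point for each pixel (pinhole cams)"
    h,w=c['range_z'].shape; v,u=np.mgrid[:h,:w]; z=c['range_z']
    P=np.stack([(u-c['cx'])/c['fx']*z,-(v-c['cy'])/c['fy']*z,-z,np.ones_like(z)],-1)
    W=(P@np.array(c['cam_to_world']).T)[...,:3]; W[z==0]=np.nan
    return W
E
python3 - <<'E'
from h import *
for n in('top','scene'):
    c=cap(n,n+'1.png'); W=pts(c); print(n,c['fx'],c['cx'],c['cy'],np.round(c['cam_to_world'],2).tolist())
    np.savez(n+'1.npz',W=W,c=c['color'])
o=arm.observe(); print(o)
E
```

```text
top 457.38079028382987 284.65666997550824 205.21461586487425 [[0.01, 0.99, -0.17, 323.19], [-1.0, 0.01, -0.02, 27.96], [-0.02, 0.17, 0.99, 1393.76], [0.0, 0.0, 0.0, 1.0]]
scene 414.17014633459115 280.4955637914955 203.3836905470652 [[0.78, 0.44, -0.44, 1.08], [-0.62, 0.56, -0.54, -628.82], [0.01, 0.7, 0.72, 967.57], [0.0, 0.0, 0.0, 1.0]]
{'t': 0.1, 'q': array([ 8.99164877e-01,  2.59265643e-01,  1.53597463e+00,  7.67377076e-06,
        1.34797878e+00, -2.02777952e-01]), 'joint_vel': array([-1.33832147e-04, -1.56895151e-03, -1.19200699e-03, -1.17058903e-03,
        7.60863717e-05,  3.12910435e-04]), 'tau': array([ 9.39905804e-04, -4.38209939e+01, -2.84643388e+01,  7.18521257e-02,
        3.61889822e-02, -6.17313731e-05]), 'position': array([248.20754585, 490.30849774, 242.9028118 ]), 'eef_rot': array([-7.29587140e-01, -3.05498491e+00,  2.30894240e-03]), 'ft_force': array([ 0.25229988, -0.46973931,  0.14644434]), 'torque': array([-0.04422829, -0.00368168, -0.00773253]), 'gripper_force': 0.0, 'gripper_width': 93.26363886200541}
```

View pics/top1.png

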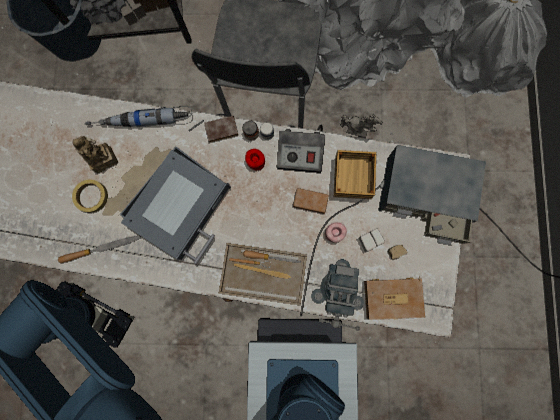

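View pics/scene1.png

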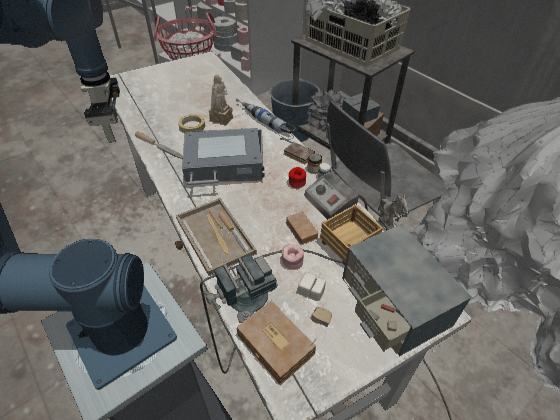

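The top view shows the curing box around (175,205) with its handle at (200,245), the crate at (355,173), the pink mould at (336,233), the white mould at (372,240) and a bench offcut at (397,252). The sanding block is at (310,200), the cabinet at (435,180), and the red ring at (255,158) is the look-alike to leave alone. Next I measure these.

```bash
cat >> h.py <<'E'
def rect(W,m):
    p=W[m]; p=p[np.isfinite(p).all(1)]
    (c,s,a)=cv2.minAreaRect(p[:,:2].astype(np.float32)); return np.round(c,1),np.round(s,1),round(a,1),np.round(np.percentile(p[:,2],[5,50,95]),1),len(p)
def big(m):
    n,l,st,_=cv2.connectedComponentsWithStats(m.astype(np.uint8)); return l==1+np.argmax(st[1:,4])
def win(m,u0,u1,v0,v1):
    k=np.zeros_like(m); k[v0:v1,u0:u1]=1; return m&k
E
python3 - <<'E'
from h import *
d=np.load('top1.npz'); W,c=d['W'],d['c']; z=W[...,2]
img=cv2.cvtColor(c,cv2.COLOR_RGB2BGR)
ok=np.isfinite(z)
print('bench z',np.nanpercentile(z[225:240,230:300],[5,50,95]))
def show(n,m):
    m=big(m); print(n,*rect(W,m)); p=W[m][:,:2].astype(np.float32); print(np.round(cv2.boxPoints(cv2.minAreaRect(p))).tolist())
show('door/top',win((z>76)&(z<95),115,235,140,265))
show('boxall',win((z>15)&(z<95),115,240,140,270))
show('handle',win((z>45)&(z<72),185,220,225,265))
show('crate',win((z>78)&(z<98),325,385,140,205))
show('pink',win((z>30)&(z<70),322,350,218,246))
show('white',win((z>30)&(z<60),355,388,225,255))
show('offd',win((z>12)&(z<35),385,410,240,262))
show('sand',win((z>15)&(z<35),288,330,182,216))
show('cab',win((z>136)&(z<150),380,490,140,220))
show('drawer',win((z>60)&(z<136),420,475,205,250))
h=np.clip(z*1.5,0,255); h[~ok]=0
a=cv2.resize(img[130:275,110:255],None,fx=4,fy=4,interpolation=cv2.INTER_CUBIC)
cv2.imwrite('pics/box.png',a)
E
```

```text
bench z [-3.93280958  0.78785744  5.79099793]
door/top [555.1 379.4] [218.8 274.8] 56.7 [82.7 88.  92.5] 6182
[[380.0, 363.0], [610.0, 213.0], [730.0, 396.0], [500.0, 546.0]]
boxall [541.7 359. ] [267.7 274.8] 56.7 [65.3 87.7 92.4] 6815
[[353.0, 322.0], [583.0, 172.0], [730.0, 396.0], [500.0, 546.0]]
handle [430.5 305.1] [ 52.  106.1] 59.3 [52.9 65.8 70.5] 257
[[372.0, 310.0], [463.0, 256.0], [489.0, 300.0], [398.0, 355.0]]
crate [ 644.1 -152.3] [116.6 132.3] 86.8 [81.2 88.8 93.6] 431
[[575.0, -207.0], [707.0, -214.0], [713.0, -98.0], [581.0, -90.0]]
pink [472.6 -97.1] [59.  54.2] 86.7 [38.5 47.8 53.5] 288
[[444.0, -125.0], [498.0, -128.0], [501.0, -69.0], [447.0, -66.0]]
white [ 452.3 -203.1] [48.5 62.5] 27.0 [36.1 42.4 48. ] 340
[[417.0, -186.0], [445.0, -242.0], [488.0, -220.0], [460.0, -164.0]]
offd [ 419.  -280.5] [35.5 46.4] 28.2 [15.7 22.9 28.2] 181
[[392.0, -268.0], [414.0, -309.0], [446.0, -293.0], [424.0, -252.0]]
sand [570.7 -22.4] [99.8 59.4] 78.1 [22.4 28.  32.6] 621
[[531.0, -65.0], [590.0, -77.0], [610.0, 20.0], [552.0, 33.0]]
cab [ 604.4 -367.3] [252.9 174. ] 79.1 [140.2 144.3 148.2] 5426
[[495.0, -475.0], [666.0, -508.0], [714.0, -259.0], [543.0, -227.0]]
drawer [ 481.4 -392.5] [151.1  87.3] 78.7 [ 75.4  83.9 126.8] 1195
[[424.0, -458.0], [509.0, -475.0], [539.0, -327.0], [453.0, -310.0]]
```

View pics/box.png

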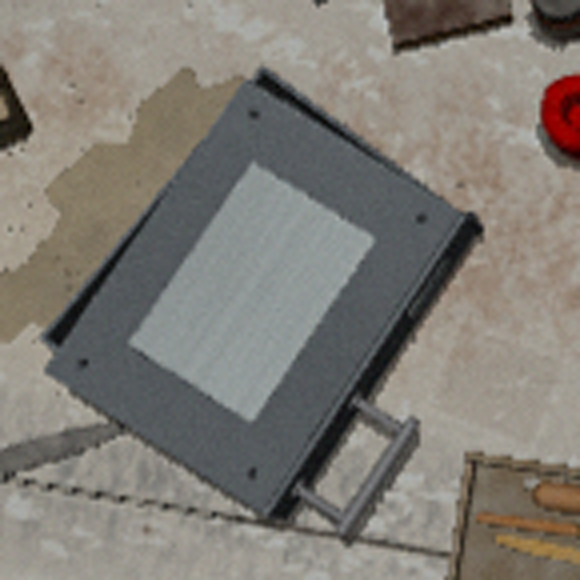

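The crop shows the door slightly ajar: the box walls peek out along the top and left edges. The box's far corner is at crop (262,72) and the hinge corner at (480,230). The handle bar runs from (415,425) to (348,530).

```bash
cat >> h.py <<'E'
def ray(c,u,v,z):
    T=np.array(c['cam_to_world']); d=T[:3,:3]@np.array([(u-c['cx'])/c['fx'],-(v-c['cy'])/c['fy'],-1]); o=T[:3,3]
    return (o+d*(z-o[2])/d[2])
def pose():
    o=arm.observe(); X=R.from_rotvec(o['eef_rot']).as_matrix()
    return o['position'],np.degrees(np.arctan2(X[1,0],X[0,0])),X
def plan(x,y,z,yaw,n):
    "rows to a tool-down pose in n equal steps (also levels the tool by observation print)"
    p,t,X=pose(); dy=(yaw-t+180)%360-180; D=(np.array([x,y,z])-p)/n
    print('at',p.round(1),round(t,1),'tilt',X[:2,2].round(4),'row mm',np.linalg.norm(D).round(1),'deg',round(-dy/n,2))
    rows=[]
    for k in range(n):
        a=np.radians(t+dy*k/n); s=np.array([D[0]*np.cos(a)+D[1]*np.sin(a),D[0]*np.sin(a)-D[1]*np.cos(a),-D[2]])/1000
        rows.append('%.4f %.4f %.4f 0 0 %.2f'%(*s,-dy/n))
    for i in range(0,n,8): print('; '.join(rows[i:i+8]))
def arc(h,deg,n):
    "rows swinging the present pose about hinge h by deg"
    p,t,X=pose(); r=p[:2]-h; d=np.radians(deg/n); rows=[]
    for k in range(n):
        A=lambda a:np.array([[np.cos(a),-np.sin(a)],[np.sin(a),np.cos(a)]])
        D=A(d*(k+1))@r-A(d*k)@r; a=np.radians(t)+d*k
        rows.append('%.4f %.4f 0 0 0 %.2f'%((D[0]*np.cos(a)+D[1]*np.sin(a))/1000,(D[0]*np.sin(a)-D[1]*np.cos(a))/1000,-deg/n))
    for i in range(0,n,8): print('; '.join(rows[i:i+8]))
E
python3 - <<'E'
from h import *
c=cap('top'); f=lambda u,v:(110+u/4-.4,130+v/4-.4)
A=[ray(c,*f(u,v),80)[:2] for u,v in((47,340),(262,72),(480,230))]
print(np.round(A,1),np.linalg.norm(A[0]-A[1]),np.linalg.norm(A[1]-A[2]))
e=A[0]-A[1]; e2=A[1]-A[2]; y1=np.degrees(np.arctan2(e[1],e[0]))-90; y2=np.degrees(np.arctan2(e2[1],e2[0])); print('box yaw',y1,y2)
yaw=np.radians((y1*260+y2*190)/450); bx=np.array([np.cos(yaw),np.sin(yaw)]); by=np.array([-bx[1],bx[0]])
B=np.mean([A[0]-95*bx-130*by,A[1]-95*bx+130*by,A[2]+95*bx+130*by],0); H=B-95*bx-130*by
print('box',B,'hinge',H,np.degrees(yaw))
h=[ray(c,*f(u,v),65)[:2] for u,v in((412,428),(346,525))]; m=np.mean(h,0); d=h[1]-h[0]
print('handle',m,np.linalg.norm(d),'bar yaw',np.degrees(np.arctan2(d[1],d[0])),'r',np.linalg.norm(m-H))
# door panel yaw from handle point: atan2 of (195,45+) in door frame
r=m-H; a0=np.arctan2(r[1],r[0])-yaw  # shut: direction is (-45-ish,195)
for off in(45,48): print('door angle',np.degrees(a0-np.arctan2(195,-off)))
for th in(1.4,1.5,1.6,1.65,1.7,1.8):
    a=yaw+th+np.pi/2; u=np.array([np.cos(a),np.sin(a)]); n=np.array([u[1],-u[0]]) # n=door x
    print(th,'end',(H+260*u).round(),'handle',(H+195*u-45*n).round(),'top far',(H+260*u+194*n).round(),(H+194*n).round())
plan(m[0],m[1],150,np.degrees(np.arctan2(d[1],d[0])),8)
E
```

```text
[[513.8 531.6]
 [717.7 384.3]
 [598.3 217. ]] 251.53236138500372 205.44867658509634
box yaw 54.143125327621334 54.484514287607176
box [556.25608722 377.21006069] hinge [606.35652684 224.19063072] 54.287267332948694
handle [417.97718563 286.92893269] 84.12390122817222 bar yaw 147.43462697202645 r 198.55193458440408
door angle 4.2981723128862885
door angle 3.4641381325226344
1.4 end [421.  42.] handle [499.  55.] top far [285. 180.] [470. 363.]
1.5 end [440.  24.] handle [516.  46.] top far [291. 148.] [457. 348.]
1.6 end [461.   9.] handle [534.  37.] top far [300. 117.] [446. 333.]
1.65 end [472.   2.] handle [544.  34.] top far [306. 102.] [440. 325.]
1.7 end [483.  -5.] handle [553.  31.] top far [312.  87.] [436. 316.]
1.8 end [507. -16.] handle [573.  27.] top far [327.  59.] [427. 299.]
at [248.2 490.4 243. ] 153.1 tilt [-0.0009 -0.0011] row mm 35.1 deg 0.71
-0.0304 -0.0131 0.0116 0 0 0.71; -0.0306 -0.0127 0.0116 0 0 0.71; -0.0307 -0.0123 0.0116 0 0 0.71; -0.0309 -0.0120 0.0116 0 0 0.71; -0.0310 -0.0116 0.0116 0 0 0.71; -0.0312 -0.0112 0.0116 0 0 0.71; -0.0313 -0.0108 0.0116 0 0 0.71; -0.0314 -0.0104 0.0116 0 0 0.71
```

Request:
{"method": "arm_command", "body": {"steps": "-0.0304 -0.0131 0.0116 0 0 0.71; -0.0306 -0.0127 0.0116 0 0 0.71; -0.0307 -0.0123 0.0116 0 0 0.71; -0.0309 -0.0120 0.0116 0 0 0.71; -0.0310 -0.0116 0.0116 0 0 0.71; -0.0312 -0.0112 0.0116 0 0 0.71; -0.0313 -0.0108 0.0116 0 0 0.71; -0.0314 -0.0104 0.0116 0 0 0.71", "claw": 38}}

```text
t: 1.15
position: [418.7, 286.3, 150.3]
eef_rot: [-0.881, -3.015, 0.0]
ft_force: [-0.3, -0.1, 0.2]
gripper_width: 35.4
gripper_force: 0.0
```

```bash
python3 - <<'E'
from h import *
c=cap('wrist','w1.png'); print(c['fx'],c['cx'],c['cy'])
plan(418,287,68,147.4,4)
E
```

```text
325.19226210127806 282.74886725025755 212.46669656216415
at [420.5 283.6 148.9] 147.3 tilt [-0.0005 -0.0027] row mm 20.3 deg -0.01
0.0010 0.0004 0.0202 0 0 -0.01; 0.0010 0.0004 0.0202 0 0 -0.01; 0.0010 0.0004 0.0202 0 0 -0.01; 0.0010 0.0004 0.0202 0 0 -0.01
```

View pics/w1.png

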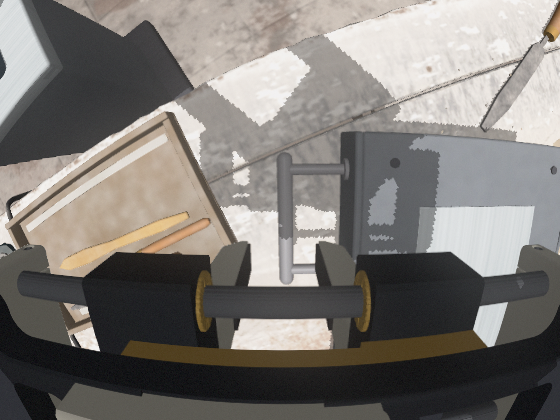

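The wrist view shows the handle bar at u≈286, v 155–280, centred between the fingertips at u≈240 and 330. I can descend.

Request:
{"method": "arm_command", "body": {"steps": "0.001 0.0004 0.0202 0 0 0; 0.001 0.0004 0.0202 0 0 0; 0 0 0.0202 0 0 0; 0 0 0.0202 0 0 0; 0 0 0 0 0 0; 0 0 0 0 0 0"}}

```text
t: 1.95
position: [417.2, 289.3, 70.6]
eef_rot: [0.88, 3.015, 0.001]
ft_force: [-0.1, -0.3, 0.1]
gripper_width: 35.4
gripper_force: 0.0
```

Request:
{"method": "arm_command", "body": {"steps": "0 0 0 0 0 0; 0 0 0 0 0 0; 0 0 0 0 0 0; 0 0 0 0 0 0", "claw": 0, "grip_force": 25}}

```text
t: 2.45
position: [417.2, 289.1, 70.5]
eef_rot: [0.88, 3.015, 0.001]
ft_force: [0.3, 0.2, 2.5]
gripper_width: 9.9
gripper_force: 25.0
```

```bash
python3 - <<'E'
from h import *
H=np.array([606.4,224.2]); p,t,X=pose(); r=p[:2]-H
print(p,t,np.linalg.norm(r),arm.observe()['ft_force'])
arc(H,95,24)
E
```

```text
[417.19189818 289.13431739  70.47407256] 147.46515709978098 200.0404243336792 [0.29948302 0.1952216  2.4844085 ]
-0.0037 -0.0133 0 0 0 -3.96; -0.0037 -0.0133 0 0 0 -3.96; -0.0037 -0.0133 0 0 0 -3.96; -0.0037 -0.0133 0 0 0 -3.96; -0.0037 -0.0133 0 0 0 -3.96; -0.0037 -0.0133 0 0 0 -3.96; -0.0037 -0.0133 0 0 0 -3.96; -0.0037 -0.0133 0 0 0 -3.96
-0.0037 -0.0133 0 0 0 -3.96; -0.0037 -0.0133 0 0 0 -3.96; -0.0037 -0.0133 0 0 0 -3.96; -0.0037 -0.0133 0 0 0 -3.96; -0.0037 -0.0133 0 0 0 -3.96; -0.0037 -0.0133 0 0 0 -3.96; -0.0037 -0.0133 0 0 0 -3.96; -0.0037 -0.0133 0 0 0 -3.96
-0.0037 -0.0133 0 0 0 -3.96; -0.0037 -0.0133 0 0 0 -3.96; -0.0037 -0.0133 0 0 0 -3.96; -0.0037 -0.0133 0 0 0 -3.96; -0.0037 -0.0133 0 0 0 -3.96; -0.0037 -0.0133 0 0 0 -3.96; -0.0037 -0.0133 0 0 0 -3.96; -0.0037 -0.0133 0 0 0 -3.96
```

Request:
{"method": "arm_command", "body": {"steps": "-0.0037 -0.0133 0 0 0 -3.96; -0.0037 -0.0133 0 0 0 -3.96; -0.0037 -0.0133 0 0 0 -3.96; -0.0037 -0.0133 0 0 0 -3.96; -0.0037 -0.0133 0 0 0 -3.96; -0.0037 -0.0133 0 0 0 -3.96; -0.0037 -0.0133 0 0 0 -3.96; -0.0037 -0.0133 0 0 0 -3.96"}}

```text
t: 3.45
position: [415.2, 180.4, 70.6]
eef_rot: [0.021, 3.133, 0.003]
ft_force: [11.7, 3.2, -12.4]
gripper_width: 10.5
gripper_force: 25.0
```

Request:
{"method": "arm_command", "body": {"steps": "0 0 0 0 0 0; 0 0 0 0 0 0"}}

```text
t: 3.7
position: [415.2, 180.4, 70.6]
eef_rot: [0.025, 3.133, 0.002]
ft_force: [10.0, 2.3, -10.2]
gripper_width: 9.8
gripper_force: 25.0
```

```bash
python3 - <<'E'
from h import *
H=np.array([606.4,224.2]); p,t,X=pose(); r=p[:2]-H
print(p,t,np.linalg.norm(r),np.degrees(np.arctan2(r[1],r[0])),arm.observe()['q'])
arc(H,63,16)
E
```

```text
[415.19053363 180.41708227  70.57286177] 179.07394228888694 196.15810947526222 -167.10281760919113 [ 1.62545472e-01  2.86133544e-01  1.99004101e+00  1.87172006e-04
  8.57092941e-01 -1.39221665e+00]
-0.0037 -0.0130 0 0 0 -3.94; -0.0037 -0.0130 0 0 0 -3.94; -0.0037 -0.0130 0 0 0 -3.94; -0.0037 -0.0130 0 0 0 -3.94; -0.0037 -0.0130 0 0 0 -3.94; -0.0037 -0.0130 0 0 0 -3.94; -0.0037 -0.0130 0 0 0 -3.94; -0.0037 -0.0130 0 0 0 -3.94
-0.0037 -0.0130 0 0 0 -3.94; -0.0037 -0.0130 0 0 0 -3.94; -0.0037 -0.0130 0 0 0 -3.94; -0.0037 -0.0130 0 0 0 -3.94; -0.0037 -0.0130 0 0 0 -3.94; -0.0037 -0.0130 0 0 0 -3.94; -0.0037 -0.0130 0 0 0 -3.94; -0.0037 -0.0130 0 0 0 -3.94
```

```bash
python3 - <<'E'
from h import *
arc(np.array([608.,230.]),63,16)
E
```

```text
-0.0041 -0.0131 0 0 0 -3.94; -0.0041 -0.0131 0 0 0 -3.94; -0.0041 -0.0131 0 0 0 -3.94; -0.0041 -0.0131 0 0 0 -3.94; -0.0041 -0.0131 0 0 0 -3.94; -0.0041 -0.0131 0 0 0 -3.94; -0.0041 -0.0131 0 0 0 -3.94; -0.0041 -0.0131 0 0 0 -3.94
-0.0041 -0.0131 0 0 0 -3.94; -0.0041 -0.0131 0 0 0 -3.94; -0.0041 -0.0131 0 0 0 -3.94; -0.0041 -0.0131 0 0 0 -3.94; -0.0041 -0.0131 0 0 0 -3.94; -0.0041 -0.0131 0 0 0 -3.94; -0.0041 -0.0131 0 0 0 -3.94; -0.0041 -0.0131 0 0 0 -3.94
```

Request:
{"method": "arm_command", "body": {"steps": "-0.0041 -0.0121 0 0 0 -3.94; -0.0041 -0.0131 0.0005 0 0 -3.94; -0.0041 -0.0131 0 0 0 -3.94; -0.0041 -0.0131 0 0 0 -3.94; -0.0041 -0.0131 0 0 0 -3.94; -0.0041 -0.0131 0 0 0 -3.94; -0.0041 -0.0131 0 0 0 -3.94; -0.0041 -0.0131 0 0 0 -3.94"}}

```text
t: 4.7
position: [468.7, 87.9, 70.5]
eef_rot: [-0.831, 3.024, 0.0]
ft_force: [5.8, 5.7, 0.0]
gripper_width: 10.1
gripper_force: 25.0
```

```bash
python3 - <<'E'
from h import *
p,t,X=pose(); print(p,t)
# circle through three grip points
P=np.array([[417.2,289.1],[415.2,180.4],p[:2]]); A=np.c_[2*P,np.ones(3)]; s=np.linalg.solve(A,(P**2).sum(1)); print(s[:2],np.sqrt(s[2]+s[0]**2+s[1]**2))
arc(np.array([608.,230.]),31.5,8)
E
```

```text
[468.68549819  87.94643815  70.47987654] -149.28131098994248
[609.64460611 231.19076162] 200.9686699703325
-0.0040 -0.0131 0 0 0 -3.94; -0.0040 -0.0131 0 0 0 -3.94; -0.0040 -0.0131 0 0 0 -3.94; -0.0040 -0.0131 0 0 0 -3.94; -0.0040 -0.0131 0 0 0 -3.94; -0.0040 -0.0131 0 0 0 -3.94; -0.0040 -0.0131 0 0 0 -3.94; -0.0040 -0.0131 0 0 0 -3.94
```

Request:
{"method": "arm_command", "body": {"steps": "-0.004 -0.0131 0 0 0 -3.94; -0.004 -0.0131 0 0 0 -3.94; -0.004 -0.0131 0 0 0 -3.94; -0.004 -0.0131 0 0 0 -3.94; -0.004 -0.0131 0 0 0 -3.94; -0.004 -0.0131 0 0 0 -3.94; -0.004 -0.0131 0 0 0 -3.94; -0.004 -0.0131 0 0 0 -3.94"}}

```text
t: 5.7
position: [562.2, 35.7, 70.5]
eef_rot: [-1.623, 2.687, -0.002]
ft_force: [-0.2, 0.9, 5.5]
gripper_width: 10.4
gripper_force: 25.2
```

Request:
{"method": "arm_command", "body": {"steps": "0 0 0 0 0 0; 0 0 0 0 0 0", "claw": 38}}

```text
t: 5.95
position: [559.7, 35.9, 69.0]
eef_rot: [1.62, -2.69, -0.002]
ft_force: [0.8, -0.6, 0.1]
gripper_width: 25.1
gripper_force: 0.0
```

Request:
{"method": "arm_command", "body": {"steps": "0 0 -0.02 0 0 0; 0 0 -0.03 0 0 5; 0 0 -0.04 0 0 10; 0 0 -0.04 0 0 10; 0 0 -0.04 0 0 10; 0 0 -0.04 0 0 10; 0 0 0 0 0 10; 0 0 0 0 0 10"}}

```text
t: 6.95
position: [560.0, 36.0, 279.8]
eef_rot: [-0.088, -3.14, 0.0]
ft_force: [0.3, 0.2, -0.7]
gripper_width: 35.2
gripper_force: 0.0
```

```bash
python3 - <<'E'
from h import *
c=cap('top','top2.png'); W=pts(c); np.savez('top2.npz',W=W,c=c['color'])
im=cv2.imread('pics/top2.png'); cv2.imwrite('pics/top2c.png',cv2.resize(im[120:320,100:440],None,fx=2.3,fy=2.3,interpolation=cv2.INTER_CUBIC))
print(pose(),arm.observe()['q'])
E
```

```text
(array([559.79455723,  36.01513417, 279.40752507]), np.float64(176.41338029985528), array([[-9.98040962e-01,  6.25574771e-02, -8.94915165e-04],
       [ 6.25574231e-02,  9.98041362e-01,  8.82152282e-05],
       [ 8.98680872e-04,  3.20588246e-05, -9.99999596e-01]])) [-1.34560765e-01  2.57974346e-01  1.44825053e+00 -3.29372074e-05
  1.43626644e+00 -1.64275432e+00]
```

View pics/top2c.png

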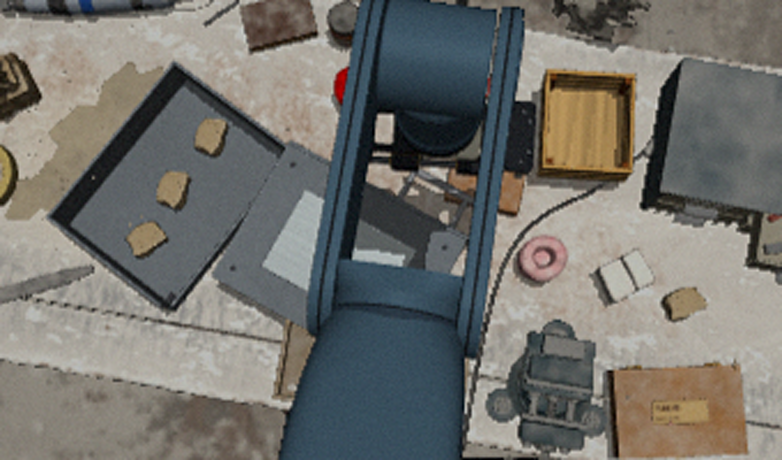

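The door is open wide. Three offcuts lie in the box at crop (211,136), (172,189) and (146,239). The bench offcut is at (684,303), with the white mould at (626,275) and the pink one at (543,259).

```bash
cat >> h.py <<'E'
def offs(c,W):
    hsv=cv2.cvtColor(c['color'] if not isinstance(c,np.ndarray) else c,cv2.COLOR_RGB2HSV); z=W[...,2]
    m=(hsv[...,1]>60)&(hsv[...,0]>8)&(hsv[...,0]<30)&(z>22)&(z<48)
    m=win(m,120,225,145,255); n,l,st,_=cv2.connectedComponentsWithStats(m.astype(np.uint8))
    for i in range(1,n):
        if st[i,4]>60: r=rect(W,l==i); a=r[2] if r[1][0]>r[1][1] else r[2]+90; print('off',r,'long-axis yaw',a, np.nanmedian(W[l==i],0).round(1))
E
python3 - <<'E'
from h import *
d=np.load('top2.npz'); W,c=d['W'],d['c']; offs(c,W)
z=W[...,2]; k=cap('top')
f=lambda u,v:(100+u/2.3-.3,120+v/2.3-.3)
A=[ray(k,*f(*q),zz)[:2] for q,zz in(((50,213),80),((175,64),80),((172,307),80),((285,150),80))]
print(np.round(A,1))
m=win((z>68)&(z<86),115,232,140,260)
# wall points +x wall only
for n,w in(('all',m),): print(rect(W,big(w)))
a=A[0]-A[1];print('yaw',np.degrees(np.arctan2(a[1],a[0]))-90,np.linalg.norm(a))
E
```

```text
off (array([634.5, 345.6]), array([37.2, 46.6]), 77.5, array([24.5, 30.8, 35.1]), 162) long-axis yaw 167.5 [633.5 342.5  30.8]
off (array([562.2, 392. ]), array([34.3, 47.6]), 76.3, array([24.6, 30.9, 35.6]), 161) long-axis yaw 166.3 [563.3 389.5  30.9]
off (array([496. , 423.1]), array([35. , 46.5]), 37.6, array([25. , 30.4, 35.9]), 166) long-axis yaw 127.6 [496.1 422.4  30.4]
[[520.6 531.8]
 [717.9 382.2]
 [403.1 369.7]
 [604.7 234.9]]
(array([560.7, 383.4]), array([200.3, 260.8]), 53.5, array([69.7, 79.1, 84.1]), 518)
yaw 52.83105426679643 247.63614813837216
```

```bash
cat >> h.py <<'E'
def chain(*wps,start=None):
    "wps (x,y,z,yaw,n): rows through waypoints, in calls"
    p,t,_=pose() if start is None else (np.array(start[:3],float),start[3],0); print('at',np.round(p,1),round(t,1))
    for x,y,z,yaw,n in wps:
        q=np.array([x,y,z],float); dy=(yaw-t+180)%360-180; D=(q-p)/n; print('->',(x,y,z,yaw),'step',np.linalg.norm(D).round(1),round(dy/n,1),'q6',round(np.arctan2(y,x)+np.pi/2-np.radians(t+dy),2))
        rows=[]
        for k in range(n):
            a=np.radians(t+dy*k/n); s=np.array([D[0]*np.cos(a)+D[1]*np.sin(a),D[0]*np.sin(a)-D[1]*np.cos(a),-D[2]])/1000
            rows.append('%.4f %.4f %.4f 0 0 %.2f'%(*s,-dy/n))
        for i in range(0,n,8): print('; '.join(rows[i:i+8]))
        p=q; t=t+dy
E
python3 - <<'E'
from h import *
chain((634,345,130,167.5,8),(634,345,36,167.5,5))
chain((634,345,170,167.5,4),(640,-152,170,87,13),(640,-152,102,87,3),start=(634,345,36,167.5))
E
```

```text
at [559.8  36.  279.2] 177.1
-> (634, 345, 130, 167.5) step 43.9 -1.2 q6 -0.85
-0.0073 0.0390 0.0187 0 0 1.20; -0.0065 0.0392 0.0187 0 0 1.20; -0.0057 0.0393 0.0187 0 0 1.20; -0.0048 0.0394 0.0187 0 0 1.20; -0.0040 0.0395 0.0187 0 0 1.20; -0.0032 0.0396 0.0187 0 0 1.20; -0.0023 0.0397 0.0187 0 0 1.20; -0.0015 0.0397 0.0187 0 0 1.20
-> (634, 345, 36, 167.5) step 18.8 0.0 q6 -0.85
0.0000 0.0000 0.0188 0 0 -0.00; 0.0000 0.0000 0.0188 0 0 -0.00; 0.0000 0.0000 0.0188 0 0 -0.00; 0.0000 0.0000 0.0188 0 0 -0.00; 0.0000 0.0000 0.0188 0 0 -0.00
at [634. 345.  36.] 167.5
-> (634, 345, 170, 167.5) step 33.5 0.0 q6 -0.85
0.0000 0.0000 -0.0335 0 0 -0.00; 0.0000 0.0000 -0.0335 0 0 -0.00; 0.0000 0.0000 -0.0335 0 0 -0.00; 0.0000 0.0000 -0.0335 0 0 -0.00
-> (640, -152, 170, 87) step 38.2 -6.2 q6 -0.18
-0.0087 -0.0372 -0.0000 0 0 6.19; -0.0127 -0.0361 -0.0000 0 0 6.19; -0.0165 -0.0345 -0.0000 0 0 6.19; -0.0201 -0.0325 -0.0000 0 0 6.19; -0.0235 -0.0301 -0.0000 0 0 6.19; -0.0266 -0.0274 -0.0000 0 0 6.19; -0.0294 -0.0244 -0.0000 0 0 6.19; -0.0319 -0.0211 -0.0000 0 0 6.19
-0.0340 -0.0175 -0.0000 0 0 6.19; -0.0357 -0.0137 -0.0000 0 0 6.19; -0.0370 -0.0098 -0.0000 0 0 6.19; -0.0378 -0.0058 -0.0000 0 0 6.19; -0.0382 -0.0017 -0.0000 0 0 6.19
-> (640, -152, 102, 87) step 22.7 0.0 q6 -0.18
0.0000 0.0000 0.0227 0 0 -0.00; 0.0000 0.0000 0.0227 0 0 -0.00; 0.0000 0.0000 0.0227 0 0 -0.00
```

Request:
{"method": "arm_command", "body": {"steps": "-0.0073 0.039 0.0187 0 0 1.2; -0.0065 0.0392 0.0187 0 0 1.2; -0.0057 0.0393 0.0187 0 0 1.2; -0.0048 0.0394 0.0187 0 0 1.2; -0.004 0.0395 0.0187 0 0 1.2; -0.0032 0.0396 0.0187 0 0 1.2; -0.0023 0.0397 0.0187 0 0 1.2; -0.0015 0.0397 0.0187 0 0 1.2", "claw": 70}}

```text
t: 8.05
position: [633.9, 345.9, 128.7]
eef_rot: [-0.335, -3.122, 0.001]
ft_force: [-0.1, -0.5, -0.3]
gripper_width: 65.2
gripper_force: 0.0
```

Request:
{"method": "arm_command", "body": {"steps": "0 0 0.03 0 0 0; 0 0 0.03 0 0 0; 0 0 0 0 0 0; 0 0 0 0 0 0"}}

```text
t: 8.55
position: [634.8, 344.9, 70.9]
eef_rot: [0.338, 3.123, 0.0]
ft_force: [-0.4, -0.2, -0.2]
gripper_width: 65.2
gripper_force: 0.0
```

```bash
python3 - <<'E'
from h import *
chain((634,345,36,167.5,3))
E
```

```text
at [634.8 344.9  70.9] 167.7
-> (634, 345, 36, 167.5) step 11.6 -0.1 q6 -0.85
0.0003 -0.0000 0.0116 0 0 0.05; 0.0003 -0.0000 0.0116 0 0 0.05; 0.0003 -0.0000 0.0116 0 0 0.05
```

Accurate. I'll grip, lift and carry it.

Request:
{"method": "arm_command", "body": {"steps": "0 0 0.0116 0 0 0; 0 0 0.0116 0 0 0; 0 0 0.0116 0 0 0; 0 0 0 0 0 0"}}

```text
t: 9.05
position: [634.1, 344.6, 34.0]
eef_rot: [-0.34, -3.122, 0.001]
ft_force: [-0.2, -0.3, -0.2]
gripper_width: 64.9
gripper_force: 0.0
```

Request:
{"method": "arm_command", "body": {"steps": "0 0 0 0 0 0; 0 0 0 0 0 0; 0 0 0 0 0 0; 0 0 0 0 0 0; 0 0 -0.03 0 0 0; 0 0 -0.035 0 0 0; 0 0 -0.035 0 0 0; 0 0 -0.035 0 0 0", "claw": 0, "grip_force": 25}}

```text
t: 10.05
position: [634.3, 344.8, 171.3]
eef_rot: [-0.34, -3.123, 0.0]
ft_force: [0.7, 0.2, 0.6]
gripper_width: 37.0
gripper_force: 25.0
```

Request:
{"method": "arm_command", "body": {"steps": "-0.0087 -0.0372 0 0 0 6.19; -0.0127 -0.0361 0 0 0 6.19; -0.0165 -0.0345 0 0 0 6.19; -0.0201 -0.0325 0 0 0 6.19; -0.0235 -0.0301 0 0 0 6.19; -0.0266 -0.0274 0 0 0 6.19; -0.0294 -0.0244 0 0 0 6.19; -0.0319 -0.0211 0 0 0 6.19"}}

```text
t: 11.05
position: [638.4, 37.9, 170.3]
eef_rot: [1.621, 2.691, 0.0]
ft_force: [0.4, 0.1, -0.3]
gripper_width: 36.3
gripper_force: 25.0
```

Request:
{"method": "arm_command", "body": {"steps": "-0.034 -0.0175 0 0 0 6.19; -0.0357 -0.0137 0 0 0 6.19; -0.037 -0.0098 0 0 0 6.19; -0.0378 -0.0058 0 0 0 6.19; -0.0382 -0.0017 0 0 0 6.19; 0 0 0 0 0 0; 0 0 0 0 0 0"}}

```text
t: 11.92
position: [641.0, -151.6, 170.1]
eef_rot: [-2.275, -2.165, -0.0]
ft_force: [0.1, 0.1, 0.0]
gripper_width: 36.9
gripper_force: 25.0
```

```bash
python3 - <<'E'
from h import *
chain((652,-152,100,87,4),(652,-152,170,87,3),(562,391,170,166.3,15),(562,391,90,166.3,3))
E
```

```text
at [ 641.  -151.6  170.1] 87.1
-> (652, -152, 100, 87) step 17.7 -0.0 q6 -0.18
0.0000 0.0028 0.0175 0 0 0.04; 0.0000 0.0028 0.0175 0 0 0.04; 0.0000 0.0028 0.0175 0 0 0.04; 0.0000 0.0028 0.0175 0 0 0.04
-> (652, -152, 170, 87) step 23.3 0.0 q6 -0.18
0.0000 0.0000 -0.0233 0 0 -0.00; 0.0000 0.0000 -0.0233 0 0 -0.00; 0.0000 0.0000 -0.0233 0 0 -0.00
-> (562, 391, 170, 166.3) step 36.7 5.3 q6 -0.72
0.0358 -0.0079 -0.0000 0 0 -5.29; 0.0364 -0.0046 -0.0000 0 0 -5.29; 0.0367 -0.0012 -0.0000 0 0 -5.29; 0.0366 0.0022 -0.0000 0 0 -5.29; 0.0363 0.0056 -0.0000 0 0 -5.29; 0.0356 0.0089 -0.0000 0 0 -5.29; 0.0346 0.0121 -0.0000 0 0 -5.29; 0.0334 0.0153 -0.0000 0 0 -5.29
0.0318 0.0183 -0.0000 0 0 -5.29; 0.0300 0.0211 -0.0000 0 0 -5.29; 0.0279 0.0238 -0.0000 0 0 -5.29; 0.0256 0.0263 -0.0000 0 0 -5.29; 0.0231 0.0285 -0.0000 0 0 -5.29; 0.0204 0.0305 -0.0000 0 0 -5.29; 0.0175 0.0323 -0.0000 0 0 -5.29
-> (562, 391, 90, 166.3) step 26.7 0.0 q6 -0.72
0.0000 0.0000 0.0267 0 0 -0.00; 0.0000 0.0000 0.0267 0 0 -0.00; 0.0000 0.0000 0.0267 0 0 -0.00
```

Request:
{"method": "arm_command", "body": {"steps": "0 0.0028 0.0175 0 0 0; 0 0.0028 0.0175 0 0 0; 0 0.0028 0.0175 0 0 0; 0 0.0028 0.0175 0 0 0; 0 0 0 0 0 0"}}

```text
t: 12.55
position: [651.4, -152.1, 97.5]
eef_rot: [-2.274, -2.162, 0.003]
ft_force: [-1.1, 0.0, 0.4]
gripper_width: 36.8
gripper_force: 25.0
```

Request:
{"method": "arm_command", "body": {"steps": "0 0 0 0 0 0; 0 0 0 0 0 0; 0 0 0 0 0 0; 0 0 -0.0233 0 0 0; 0 0 -0.0233 0 0 0; 0 0 -0.0233 0 0 0", "claw": 54}}

```text
t: 13.3
position: [652.4, -152.8, 171.3]
eef_rot: [2.276, 2.164, 0.0]
ft_force: [1.1, -0.4, 0.2]
gripper_width: 50.2
gripper_force: 0.0
```

Request:
{"method": "arm_command", "body": {"steps": "0.0358 -0.0079 0 0 0 -5.29; 0.0364 -0.0046 0 0 0 -5.29; 0.0367 -0.0012 0 0 0 -5.29; 0.0366 0.0022 0 0 0 -5.29; 0.0363 0.0056 0 0 0 -5.29; 0.0356 0.0089 0 0 0 -5.29; 0.0346 0.0121 0 0 0 -5.29; 0.0334 0.0153 0 0 0 -5.29"}}

```text
t: 14.3
position: [603.6, 137.9, 170.7]
eef_rot: [1.337, 2.842, 0.001]
ft_force: [0.3, 0.1, -0.1]
gripper_width: 50.0
gripper_force: 0.0
```

Request:
{"method": "arm_command", "body": {"steps": "0.0318 0.0183 0 0 0 -5.29; 0.03 0.0211 0 0 0 -5.29; 0.0279 0.0238 0 0 0 -5.29; 0.0256 0.0263 0 0 0 -5.29; 0.0231 0.0285 0 0 0 -5.29; 0.0204 0.0305 0 0 0 -5.29; 0.0175 0.0323 0 0 0 -5.29", "claw": 70}}

```text
t: 15.18
position: [560.8, 391.3, 170.7]
eef_rot: [0.366, 3.119, 0.001]
ft_force: [0.1, -0.5, 0.1]
gripper_width: 64.9
gripper_force: 0.0
```

Request:
{"method": "arm_command", "body": {"steps": "0 0 0.0267 0 0 0; 0 0 0.0267 0 0 0; 0 0 0.0267 0 0 0; 0 0 0 0 0 0; 0 0 0 0 0 0"}}

```text
t: 15.8
position: [561.6, 390.3, 91.3]
eef_rot: [0.37, 3.118, 0.001]
ft_force: [0.0, 0.6, 0.8]
gripper_width: 65.0
gripper_force: 0.0
```

```bash
python3 - <<'E'
from h import *
chain((562,391,35,166.3,4))
chain((562,391,170,166.3,4),(636,-152,170,87,15),(636,-152,100,87,4),(636,-152,170,87,3),(496,423,170,127.6,16),(496,423,90,127.6,3),start=(562,391,35,166.3))
E
```

```text
at [561.6 390.3  91.3] 166.5
-> (562, 391, 35, 166.3) step 14.1 -0.0 q6 -0.72
-0.0000 0.0002 0.0141 0 0 0.04; -0.0000 0.0002 0.0141 0 0 0.04; -0.0000 0.0002 0.0141 0 0 0.04; -0.0000 0.0002 0.0141 0 0 0.04
at [562. 391.  35.] 166.3
-> (562, 391, 170, 166.3) step 33.8 0.0 q6 -0.72
0.0000 0.0000 -0.0338 0 0 -0.00; 0.0000 0.0000 -0.0338 0 0 -0.00; 0.0000 0.0000 -0.0338 0 0 -0.00; 0.0000 0.0000 -0.0338 0 0 -0.00
-> (636, -152, 170, 87) step 36.5 -5.3 q6 -0.18
-0.0134 -0.0340 -0.0000 0 0 5.29; -0.0164 -0.0326 -0.0000 0 0 5.29; -0.0194 -0.0310 -0.0000 0 0 5.29; -0.0221 -0.0291 -0.0000 0 0 5.29; -0.0247 -0.0269 -0.0000 0 0 5.29; -0.0271 -0.0245 -0.0000 0 0 5.29; -0.0292 -0.0219 -0.0000 0 0 5.29; -0.0311 -0.0191 -0.0000 0 0 5.29
-0.0328 -0.0162 -0.0000 0 0 5.29; -0.0341 -0.0131 -0.0000 0 0 5.29; -0.0352 -0.0099 -0.0000 0 0 5.29; -0.0359 -0.0066 -0.0000 0 0 5.29; -0.0364 -0.0032 -0.0000 0 0 5.29; -0.0365 0.0001 -0.0000 0 0 5.29; -0.0364 0.0035 -0.0000 0 0 5.29
-> (636, -152, 100, 87) step 17.5 0.0 q6 -0.18
0.0000 0.0000 0.0175 0 0 -0.00; 0.0000 0.0000 0.0175 0 0 -0.00; 0.0000 0.0000 0.0175 0 0
[... 206 characters left out ...]
.6) step 37.0 2.5 q6 0.05
0.0354 -0.0106 -0.0000 0 0 -2.54; 0.0359 -0.0090 -0.0000 0 0 -2.54; 0.0362 -0.0074 -0.0000 0 0 -2.54; 0.0365 -0.0058 -0.0000 0 0 -2.54; 0.0367 -0.0042 -0.0000 0 0 -2.54; 0.0369 -0.0026 -0.0000 0 0 -2.54; 0.0370 -0.0009 -0.0000 0 0 -2.54; 0.0370 0.0007 -0.0000 0 0 -2.54
0.0369 0.0023 -0.0000 0 0 -2.54; 0.0368 0.0040 -0.0000 0 0 -2.54; 0.0366 0.0056 -0.0000 0 0 -2.54; 0.0363 0.0072 -0.0000 0 0 -2.54; 0.0359 0.0088 -0.0000 0 0 -2.54; 0.0355 0.0104 -0.0000 0 0 -2.54; 0.0350 0.0119 -0.0000 0 0 -2.54; 0.0344 0.0135 -0.0000 0 0 -2.54
-> (496, 423, 90, 127.6) step 26.7 0.0 q6 0.05
0.0000 0.0000 0.0267 0 0 -0.00; 0.0000 0.0000 0.0267 0 0 -0.00; 0.0000 0.0000 0.0267 0 0 -0.00
```

Request:
{"method": "arm_command", "body": {"steps": "0 0 0.0141 0 0 0; 0 0 0.0141 0 0 0; 0 0 0.0141 0 0 0; 0 0 0.0141 0 0 0; 0 0 0 0 0 0"}}

```text
t: 16.42
position: [560.9, 390.1, 33.4]
eef_rot: [-0.37, -3.12, 0.0]
ft_force: [-2.2, 0.8, 3.9]
gripper_width: 64.8
gripper_force: 1.7
```

Request:
{"method": "arm_command", "body": {"steps": "0 0 0 0 0 0; 0 0 0 0 0 0; 0 0 0 0 0 0; 0 0 0 0 0 0; 0 0 -0.0338 0 0 0; 0 0 -0.0338 0 0 0; 0 0 -0.0338 0 0 0; 0 0 -0.0338 0 0 0", "claw": 0, "grip_force": 30}}

```text
t: 17.42
position: [560.5, 389.8, 169.2]
eef_rot: [-0.37, -3.119, 0.001]
ft_force: [0.2, 0.1, -0.5]
gripper_width: 36.6
gripper_force: 29.9
```

Request:
{"method": "arm_command", "body": {"steps": "-0.0134 -0.034 0 0 0 5.29; -0.0164 -0.0326 0 0 0 5.29; -0.0194 -0.031 0 0 0 5.29; -0.0221 -0.0291 0 0 0 5.29; -0.0247 -0.0269 0 0 0 5.29; -0.0271 -0.0245 0 0 0 5.29; -0.0292 -0.0219 0 0 0 5.29; -0.0311 -0.0191 0 0 0 5.29"}}

```text
t: 18.42
position: [600.7, 99.4, 168.3]
eef_rot: [-1.475, -2.773, 0.001]
ft_force: [0.5, 0.3, -1.0]
gripper_width: 36.6
gripper_force: 29.9
```

Request:
{"method": "arm_command", "body": {"steps": "-0.0328 -0.0162 0 0 0 5.29; -0.0341 -0.0131 0 0 0 5.29; -0.0352 -0.0099 0 0 0 5.29; -0.0359 -0.0066 0 0 0 5.29; -0.0364 -0.0032 0 0 0 5.29; -0.0365 0.0001 0 0 0 5.29; -0.0364 0.0035 0 0 0 5.29; 0 0 0 0 0 0"}}

```text
t: 19.42
position: [635.8, -155.5, 167.9]
eef_rot: [-2.28, -2.16, 0.001]
ft_force: [-0.2, 0.7, 0.3]
gripper_width: 36.8
gripper_force: 29.9
```

```bash
python3 - <<'E'
from h import *
chain((636,-152,100,87,4)); o=arm.observe(); print(o['gripper_width'],o['gripper_force'])
E
```

```text
at [ 635.8 -155.5  167.9] 86.9
-> (636, -152, 100, 87) step 17.0 0.0 q6 -0.18
0.0009 0.0000 0.0170 0 0 -0.03; 0.0009 0.0000 0.0170 0 0 -0.03; 0.0009 0.0000 0.0170 0 0 -0.03; 0.0009 0.0000 0.0170 0 0 -0.03
36.81817845274897 29.89252837607637
```

Request:
{"method": "arm_command", "body": {"steps": "0.0009 0 0.017 0 0 0; 0.0009 0 0.017 0 0 0; 0.0009 0 0.017 0 0 0; 0.0009 0 0.017 0 0 0; 0 0 0 0 0 0"}}

```text
t: 20.05
position: [635.0, -148.2, 98.4]
eef_rot: [-2.273, -2.163, 0.003]
ft_force: [0.2, -0.3, 0.4]
gripper_width: 36.6
gripper_force: 29.9
```

Request:
{"method": "arm_command", "body": {"steps": "0 0 0 0 0 0; 0 0 0 0 0 0; 0 0 0 0 0 0; 0 0 -0.0233 0 0 0; 0 0 -0.0233 0 0 0; 0 0 -0.0233 0 0 0", "claw": 54}}

```text
t: 20.8
position: [636.3, -149.3, 171.8]
eef_rot: [2.276, 2.164, 0.0]
ft_force: [0.5, -0.5, 0.8]
gripper_width: 49.9
gripper_force: 0.0
```

Request:
{"method": "arm_command", "body": {"steps": "0.0354 -0.0106 0 0 0 -2.54; 0.0359 -0.009 0 0 0 -2.54; 0.0362 -0.0074 0 0 0 -2.54; 0.0365 -0.0058 0 0 0 -2.54; 0.0367 -0.0042 0 0 0 -2.54; 0.0369 -0.0026 0 0 0 -2.54; 0.037 -0.0009 0 0 0 -2.54; 0.037 0.0007 0 0 0 -2.54"}}

```text
t: 21.8
position: [565.7, 139.2, 171.3]
eef_rot: [1.857, 2.533, 0.001]
ft_force: [0.5, -0.2, 0.3]
gripper_width: 50.4
gripper_force: 0.0
```

Request:
{"method": "arm_command", "body": {"steps": "0.0369 0.0023 0 0 0 -2.54; 0.0368 0.004 0 0 0 -2.54; 0.0366 0.0056 0 0 0 -2.54; 0.0363 0.0072 0 0 0 -2.54; 0.0359 0.0088 0 0 0 -2.54; 0.0355 0.0104 0 0 0 -2.54; 0.035 0.0119 0 0 0 -2.54; 0.0344 0.0135 0 0 0 -2.54", "claw": 70}}

```text
t: 22.8
position: [494.9, 426.7, 171.2]
eef_rot: [1.381, 2.821, 0.001]
ft_force: [0.4, 0.0, 0.0]
gripper_width: 65.2
gripper_force: 0.0
```

Request:
{"method": "arm_command", "body": {"steps": "0 0 0.0267 0 0 0; 0 0 0.0267 0 0 0; 0 0 0.0267 0 0 0; 0 0 0 0 0 0; 0 0 0 0 0 0"}}

```text
t: 23.42
position: [495.8, 425.8, 91.8]
eef_rot: [1.383, 2.82, 0.002]
ft_force: [-0.6, 0.5, 0.1]
gripper_width: 65.3
gripper_force: 0.0
```

```bash
python3 - <<'E'
from h import *
c=cap('top','top3.png'); W=pts(c); offs(c,W)
z=W[...,2]; hsv=cv2.cvtColor(c['color'],cv2.COLOR_RGB2HSV)
for n,w,lo,hi in(('pink',(310,365,205,260),30,70),('white',(350,392,220,260),30,60),('offd',(382,415,235,270),12,35),('crate content',(336,374,152,196),40,78)):
    m=win((z>lo)&(z<hi),*w)
    print(n,*rect(W,big(m)) if m.any() else '')
im=cv2.imread('pics/top3.png'); cv2.imwrite('pics/top3c.png',cv2.resize(im[135:285,280:480],None,fx=4,fy=4,interpolation=cv2.INTER_CUBIC))
chain((496,423,35,127.6,4))
chain((496,423,170,127.6,4),(646,-149,170,87,16),(646,-149,102,87,4),start=(496,423,35,127.6))
E
```

```text
pink [473.2 -97.1] [54.7 59.3] 0.3 [36.4 47.7 53.1] 295
white [ 452.4 -203.4] [48.5 63.4] 27.2 [35.4 42.8 47.8] 344
offd [ 419.6 -281.1] [35.8 48.8] 28.0 [15.7 22.8 27.9] 180
crate content [ 669.8 -179.3] [141.1  71.5] 42.5 [40.6 59.7 76.1] 184
at [496.  426.   92.2] 127.7
-> (496, 423, 35, 127.6) step 14.3 -0.0 q6 0.05
-0.0006 -0.0005 0.0143 0 0 0.04; -0.0006 -0.0005 0.0143 0 0 0.04; -0.0006 -0.0005 0.0143 0 0 0.04; -0.0006 -0.0005 0.0143 0 0 0.04
at [496. 423.  35.] 127.6
-> (496, 423, 170, 127.6) step 33.8 0.0 q6 0.05
0.0000 0.0000 -0.0338 0 0 -0.00; 0.0000 0.0000 -0.0338 0 0 -0.00; 0.0000 0.0000 -0.0338 0 0 -0.00; 0.0000 0.0000 -0.0338 0 0 -0.00
-> (646, -149, 170, 87) step 37.0 -2.5 q6 -0.17
-0.0340 -0.0144 -0.0000 0 0 2.54; -0.0346 -0.0129 -0.0000 0 0 2.54; -0.0352 -0.0113 -0.0000 0 0 2.54; -0.0357 -0.0097 -0.0000 0 0 2.54; -0.0360 -0.0082 -0.0000 0 0 2.54; -0.0364 -0.0066 -0.0000 0 0 2.54; -0.0366 -0.0049 -0.0000 0 0 2.54; -0.0368 -0.0033 -0.0000 0 0 2.54
-0.0369 -0.0017 -0.0000 0 0 2.54; -0.0370 -0.0000 -0.0000 0 0 2.54; -0.0369 0.0016 -0.0000 0 0 2.54; -0.0368 0.0032 -0.0000 0 0 2.54; -0.0366 0.0049 -0.0000 0 0 2.54; -0.0364 0.0065 -0.0000 0 0 2.54; -0.0361 0.0081 -0.0000 0 0 2.54; -0.0357 0.0097 -0.0000 0 0 2.54
-> (646, -149, 102, 87) step 17.0 0.0 q6 -0.17
0.0000 0.0000 0.0170 0 0 -0.00; 0.0000 0.0000 0.0170 0 0 -0.00; 0.0000 0.0000 0.0170 0 0 -0.00; 0.0000 0.0000 0.0170 0 0 -0.00
```

View pics/top3c.png

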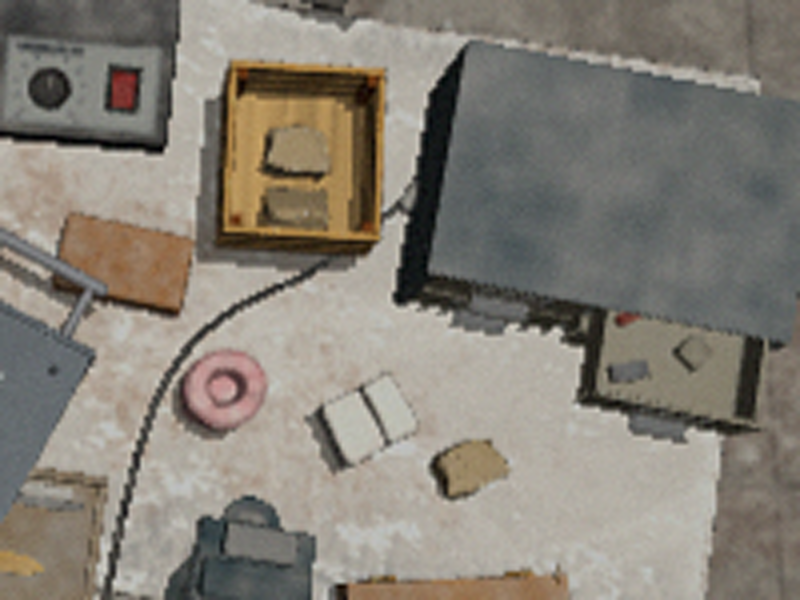

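The crate holds two offcuts, at (298,150) and (295,208). The moulds and the bench offcut haven't moved, so I go on with the third.

Request:
{"method": "arm_command", "body": {"steps": "-0.0006 -0.0005 0.0143 0 0 0; -0.0006 -0.0005 0.0143 0 0 0; -0.0006 -0.0005 0.0143 0 0 0; -0.0006 -0.0005 0.0143 0 0 0; 0 0 0 0 0 0"}}

```text
t: 24.1
position: [495.0, 422.4, 33.4]
eef_rot: [1.383, 2.821, 0.0]
ft_force: [-1.0, -0.2, 4.3]
gripper_width: 65.2
gripper_force: 2.4
```

Request:
{"method": "arm_command", "body": {"steps": "0 0 0 0 0 0; 0 0 0 0 0 0; 0 0 0 0 0 0; 0 0 0 0 0 0; 0 0 -0.0338 0 0 0; 0 0 -0.0338 0 0 0; 0 0 -0.0338 0 0 0; 0 0 -0.0338 0 0 0", "claw": 0}}

```text
t: 25.1
position: [494.6, 422.1, 168.6]
eef_rot: [-1.383, -2.82, 0.002]
ft_force: [0.3, 0.4, 0.2]
gripper_width: 36.4
gripper_force: 30.0
```

Request:
{"method": "arm_command", "body": {"steps": "-0.034 -0.0144 0 0 0 2.54; -0.0346 -0.0129 0 0 0 2.54; -0.0352 -0.0113 0 0 0 2.54; -0.0357 -0.0097 0 0 0 2.54; -0.036 -0.0082 0 0 0 2.54; -0.0364 -0.0066 0 0 0 2.54; -0.0366 -0.0049 0 0 0 2.54; -0.0368 -0.0033 0 0 0 2.54"}}

```text
t: 26.1
position: [570.5, 135.4, 167.7]
eef_rot: [-1.86, -2.53, 0.001]
ft_force: [0.5, -0.8, -0.6]
gripper_width: 36.6
gripper_force: 30.0
```

Request:
{"method": "arm_command", "body": {"steps": "-0.0369 -0.0017 0 0 0 2.54; -0.037 0 0 0 0 2.54; -0.0369 0.0016 0 0 0 2.54; -0.0368 0.0032 0 0 0 2.54; -0.0366 0.0049 0 0 0 2.54; -0.0364 0.0065 0 0 0 2.54; -0.0361 0.0081 0 0 0 2.54; -0.0357 0.0097 0 0 0 2.54"}}

```text
t: 27.1
position: [646.2, -150.3, 167.4]
eef_rot: [-2.277, -2.162, 0.001]
ft_force: [0.7, 0.3, -0.6]
gripper_width: 36.6
gripper_force: 30.0
```

Request:
{"method": "arm_command", "body": {"steps": "0 0 0 0 0 0; 0 0 0 0 0 0"}}

```text
t: 27.35
position: [645.8, -148.6, 167.6]
eef_rot: [-2.275, -2.163, 0.001]
ft_force: [0.6, 0.4, -0.4]
gripper_width: 36.6
gripper_force: 30.0
```

```bash
python3 - <<'E'
from h import *
o=arm.observe(); print(o['gripper_width'])
chain((655,-150,106,87,4))
chain((655,-150,170,87,3),(419.5,-281,120,118,8),(419.5,-281,28,118,5),start=(655,-150,106,87))
E
```

```text
36.57452514649124
at [ 645.8 -148.6  167.6] 87.1
-> (655, -150, 106, 87) step 15.6 -0.0 q6 -0.17
-0.0002 0.0023 0.0154 0 0 0.03; -0.0002 0.0023 0.0154 0 0 0.03; -0.0002 0.0023 0.0154 0 0 0.03; -0.0002 0.0023 0.0154 0 0 0.03
at [ 655. -150.  106.] 87
-> (655, -150, 170, 87) step 21.3 0.0 q6 -0.17
0.0000 0.0000 -0.0213 0 0 0.00; 0.0000 0.0000 -0.0213 0 0 0.00; 0.0000 0.0000 -0.0213 0 0 0.00
-> (419.5, -281, 120, 118) step 34.3 3.9 q6 -1.08
-0.0179 -0.0285 0.0063 0 0 -3.88; -0.0159 -0.0297 0.0063 0 0 -3.88; -0.0139 -0.0307 0.0063 0 0 -3.88; -0.0118 -0.0316 0.0063 0 0 -3.88; -0.0096 -0.0323 0.0063 0 0 -3.88; -0.0074 -0.0329 0.0063 0 0 -3.88; -0.0052 -0.0333 0.0063 0 0 -3.88; -0.0029 -0.0336 0.0063 0 0 -3.88
-> (419.5, -281, 28, 118) step 18.4 0.0 q6 -1.08
0.0000 0.0000 0.0184 0 0 0.00; 0.0000 0.0000 0.0184 0 0 0.00; 0.0000 0.0000 0.0184 0 0 0.00; 0.0000 0.0000 0.0184 0 0 0.00; 0.0000 0.0000 0.0184 0 0 0.00
```

Request:
{"method": "arm_command", "body": {"steps": "0 0.0023 0.0154 0 0 0; 0 0.0023 0.0154 0 0 0; 0 0.0023 0.0154 0 0 0; 0 0.0023 0.0154 0 0 0; 0 0 0 0 0 0"}}

```text
t: 27.98
position: [654.6, -149.2, 104.7]
eef_rot: [-2.274, -2.163, 0.002]
ft_force: [0.0, 0.3, -0.8]
gripper_width: 36.3
gripper_force: 30.0
```

Request:
{"method": "arm_command", "body": {"steps": "0 0 0 0 0 0; 0 0 0 0 0 0; 0 0 0 0 0 0; 0 0 -0.03 0 0 0; 0 0 -0.03 0 0 0; 0 0 -0.03 0 0 0; 0 0 0 0 0 0", "claw": 54}}

```text
t: 28.85
position: [657.2, -150.3, 200.5]
eef_rot: [2.272, 2.161, 0.004]
ft_force: [-0.9, 0.1, -0.3]
gripper_width: 49.9
gripper_force: 0.0
```

```bash
python3 - <<'E'
from h import *
chain((450,-190,190,118,7),(417,-277,110,118,4),(417,-277,70,118,2))
chain((417,-277,110,118,3),(440,-190,200,118,4),(640,-152,190,87,7),start=(417,-277,31,118))
E
```

```text
at [ 657.2 -150.3  200.5] 87.1
-> (450, -190, 190, 118) step 30.2 4.4 q6 -0.89
-0.0072 -0.0293 0.0015 0 0 -4.41; -0.0049 -0.0297 0.0015 0 0 -4.41; -0.0026 -0.0300 0.0015 0 0 -4.41; -0.0003 -0.0301 0.0015 0 0 -4.41; 0.0021 -0.0301 0.0015 0 0 -4.41; 0.0044 -0.0298 0.0015 0 0 -4.41; 0.0066 -0.0294 0.0015 0 0 -4.41
-> (417, -277, 110, 118) step 30.7 0.0 q6 -1.08
-0.0153 -0.0175 0.0200 0 0 -0.00; -0.0153 -0.0175 0.0200 0 0 -0.00; -0.0153 -0.0175 0.0200 0 0 -0.00; -0.0153 -0.0175 0.0200 0 0 -0.00
-> (417, -277, 70, 118) step 20.0 0.0 q6 -1.08
0.0000 0.0000 0.0200 0 0 -0.00; 0.0000 0.0000 0.0200 0 0 -0.00
at [ 417. -277.   31.] 118
-> (417, -277, 110, 118) step 26.3 0.0 q6 -1.08
0.0000 0.0000 -0.0263 0 0 0.00; 0.0000 0.0000 -0.0263 0 0 0.00; 0.0000 0.0000 -0.0263 0 0 0.00
-> (440, -190, 200, 118) step 31.8 0.0 q6 -0.9
0.0165 0.0153 -0.0225 0 0 0.00; 0.0165 0.0153 -0.0225 0 0 0.00; 0.0165 0.0153 -0.0225 0 0 0.00; 0.0165 0.0153 -0.0225 0 0 0.00
-> (640, -152, 190, 87) step 29.1 -4.4 q6 -0.18
-0.0086 0.0278 0.0014 0 0 4.43; -0.0064 0.0284 0.0014 0 0 4.43; -0.0042 0.0288 0.0014 0 0 4.43; -0.0020 0.0290 0.0014 0 0 4.43; 0.0002 0.0291 0.0014 0 0 4.43; 0.0025 0.0290 0.0014 0 0 4.43; 0.0047 0.0287 0.0014 0 0 4.43
```

Request:
{"method": "arm_command", "body": {"steps": "-0.0072 -0.0293 0.0015 0 0 -4.41; -0.0049 -0.0297 0.0015 0 0 -4.41; -0.0026 -0.03 0.0015 0 0 -4.41; -0.0003 -0.0301 0.0015 0 0 -4.41; 0.0021 -0.0301 0.0015 0 0 -4.41; 0.0044 -0.0298 0.0015 0 0 -4.41; 0.0066 -0.0294 0.0015 0 0 -4.41", "claw": 70}}

```text
t: 29.72
position: [446.9, -189.1, 185.3]
eef_rot: [-1.614, -2.693, -0.0]
ft_force: [0.2, -0.5, 0.3]
gripper_width: 65.2
gripper_force: 0.0
```

Request:
{"method": "arm_command", "body": {"steps": "-0.0153 -0.0175 0.02 0 0 0; -0.0153 -0.0175 0.02 0 0 0; -0.0153 -0.0175 0.02 0 0 0; -0.0153 -0.0175 0.02 0 0 0; 0 0 0.02 0 0 0; 0 0 0.02 0 0 0; 0 0 0 0 0 0; 0 0 0 0 0 0"}}

```text
t: 30.72
position: [415.3, -276.3, 66.6]
eef_rot: [-1.618, -2.693, -0.0]
ft_force: [0.1, -0.1, 1.0]
gripper_width: 65.4
gripper_force: 0.0
```

```bash
python3 - <<'E'
from h import *
chain((417,-277,31,118,3))
E
```

```text
at [ 415.3 -276.3   66.6] 118.0
-> (417, -277, 31, 118) step 11.9 0.0 q6 -1.08
-0.0005 0.0004 0.0119 0 0 -0.00; -0.0005 0.0004 0.0119 0 0 -0.00; -0.0005 0.0004 0.0119 0 0 -0.00
```

Request:
{"method": "arm_command", "body": {"steps": "-0.0005 0.0004 0.0119 0 0 0; -0.0005 0.0004 0.0119 0 0 0; -0.0005 0.0004 0.0119 0 0 0; 0 0 0 0 0 0"}}

```text
t: 31.22
position: [416.5, -276.4, 29.5]
eef_rot: [-1.617, -2.69, -0.001]
ft_force: [0.2, -0.5, 0.4]
gripper_width: 64.8
gripper_force: 0.0
```

Request:
{"method": "arm_command", "body": {"steps": "0 0 0 0 0 0; 0 0 0 0 0 0; 0 0 0 0 0 0; 0 0 0 0 0 0; 0 0 -0.0263 0 0 0; 0 0 -0.0263 0 0 0; 0 0 -0.0263 0 0 0", "claw": 0}}

```text
t: 32.1
position: [416.9, -277.0, 110.4]
eef_rot: [-1.618, -2.692, -0.0]
ft_force: [0.9, -0.8, -0.6]
gripper_width: 36.4
gripper_force: 30.0
```

Request:
{"method": "arm_command", "body": {"steps": "0.0165 0.0153 -0.0225 0 0 0; 0.0165 0.0153 -0.0225 0 0 0; 0.0165 0.0153 -0.0225 0 0 0; 0.0165 0.0153 -0.0225 0 0 0"}}

```text
t: 32.6
position: [440.1, -189.3, 200.4]
eef_rot: [1.619, 2.692, -0.0]
ft_force: [0.1, 0.2, -0.2]
gripper_width: 37.0
gripper_force: 30.0
```

Request:
{"method": "arm_command", "body": {"steps": "-0.0086 0.0278 0.0014 0 0 4.43; -0.0064 0.0284 0.0014 0 0 4.43; -0.0042 0.0288 0.0014 0 0 4.43; -0.002 0.029 0.0014 0 0 4.43; 0.0002 0.0291 0.0014 0 0 4.43; 0.0025 0.029 0.0014 0 0 4.43; 0.0047 0.0287 0.0014 0 0 4.43; 0 0 0 0 0 0"}}

```text
t: 33.6
position: [641.2, -151.5, 189.0]
eef_rot: [-2.277, -2.163, 0.0]
ft_force: [-0.9, -0.7, 0.1]
gripper_width: 36.5
gripper_force: 30.0
```

```bash
python3 - <<'E'
from h import *
print(arm.observe()['gripper_width'])
chain((634,-152,112,87,4))
E
```

```text
36.52091111122209
at [ 641.2 -151.5  189. ] 87.1
-> (634, -152, 112, 87) step 19.3 -0.0 q6 -0.18
-0.0002 -0.0018 0.0192 0 0 0.02; -0.0002 -0.0018 0.0192 0 0 0.02; -0.0002 -0.0018 0.0192 0 0 0.02; -0.0002 -0.0018 0.0192 0 0 0.02
```

Request:
{"method": "arm_command", "body": {"steps": "0 -0.0018 0.0192 0 0 0; 0 -0.0018 0.0192 0 0 0; 0 -0.0018 0.0192 0 0 0; 0 -0.0018 0.0192 0 0 0; 0 0 0 0 0 0"}}

```text
t: 34.22
position: [630.9, -151.4, 111.6]
eef_rot: [-2.276, -2.16, 0.003]
ft_force: [-0.4, 0.3, 0.1]
gripper_width: 36.6
gripper_force: 30.0
```

Request:
{"method": "arm_command", "body": {"steps": "0 0 0 0 0 0; 0 0 0 0 0 0; 0 0 0 0 0 0; 0 0 -0.03 0 0 0; 0 0 -0.03 0 0 0; 0 0 -0.03 0 0 0; 0.03 -0.02 -0.01 0 0 0; 0.05 -0.02 0 0 0 0", "claw": 54}}

```text
t: 35.22
position: [597.9, -70.4, 214.6]
eef_rot: [2.28, 2.157, 0.002]
ft_force: [0.6, 1.3, -0.2]
gripper_width: 50.3
gripper_force: 0.0
```

Request:
{"method": "arm_command", "body": {"steps": "0.06 -0.02 0 0 0 -4; 0.06 0 0 0 0 -4; 0.06 0 0 0 0 -4; 0 0 0 0 0 -4; 0 0 0 0 0 -4; 0 0 0 0 0 0", "claw": 90}}

```text
t: 35.98
position: [574.6, 110.7, 213.4]
eef_rot: [1.869, 2.525, 0.001]
ft_force: [-0.1, -0.0, -0.2]
gripper_width: 83.6
gripper_force: 0.0
```

```bash
cat >> h.py <<'E'
def things(c):
    W=pts(c); z=W[...,2]; hsv=cv2.cvtColor(c['color'],cv2.COLOR_RGB2HSV); x,y=W[...,0],W[...,1]
    reg=(x>380)&(x<760)&(y>-330)&(y<560)
    for n,m in(('pink',(z>25)&(z<75)&((hsv[...,0]>165)|(hsv[...,0]<8))&(hsv[...,1]>40)&(hsv[...,1]<150)&(hsv[...,2]>120)&reg),('white',(z>30)&(z<65)&(hsv[...,1]<50)&(hsv[...,2]>170)&reg)):
        if m.sum()<30: print(n,'none'); continue
        b=big(m); r=rect(W,b); v,u=np.nonzero(b); print(n,*r,'px',u.mean().round(),v.mean().round(),'narrow axis',r[2] if r[1][0]<r[1][1] else r[2]+90)
E
python3 - <<'E'
from h import *
c=cap('top','top4.png'); things(c); print(pose()[:2])
im=cv2.imread('pics/top4.png'); cv2.imwrite('pics/top4c.png',cv2.resize(im[135:285,240:440],None,fx=4,fy=4,interpolation=cv2.INTER_CUBIC))
E
```

```text
pink [472.6 -97.3] [59.3 54. ] 88.1 [27.2 47.2 54.3] 266 px 336.0 232.0 narrow axis 178.1
white [ 445.3 -192.2] [45.6 30.2] 27.0 [39.6 44.5 48.5] 150 px 368.0 241.0 narrow axis 117.0
(array([574.65814602, 110.44543879, 213.38616078]), np.float64(106.9040326126446))
```

View pics/top4c.png

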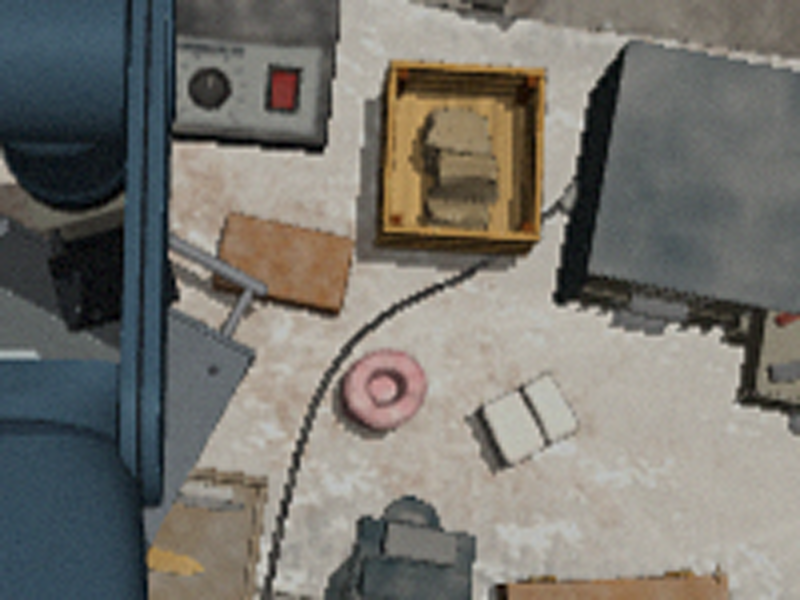

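All four offcuts sit in the crate, around (455,170). Two things could be the round mould: the pink ring at crop (384,390), full-image px (336,232), and the red ring at px (255,158). The pink one is the mould_round, because the red one is the look-alike to leave alone, and this enlarged crop confirms its colour and pour hole. The white mould is at (530,422), and I take that first.

```bash
python3 - <<'E'
from h import *
chain((452.4,-203.4,130,117,8),(452.4,-203.4,70,117,3))
E
```

```text
at [574.7 110.4 213.4] 106.9
-> (452.4, -203.4, 130, 117) step 43.4 1.3 q6 -0.89
-0.0331 -0.0260 0.0104 0 0 -1.26; -0.0325 -0.0268 0.0104 0 0 -1.26; -0.0319 -0.0275 0.0104 0 0 -1.26; -0.0313 -0.0282 0.0104 0 0 -1.26; -0.0307 -0.0288 0.0104 0 0 -1.26; -0.0300 -0.0295 0.0104 0 0 -1.26; -0.0294 -0.0302 0.0104 0 0 -1.26; -0.0287 -0.0308 0.0104 0 0 -1.26
-> (452.4, -203.4, 70, 117) step 20.0 0.0 q6 -0.89
0.0000 0.0000 0.0200 0 0 -0.00; 0.0000 0.0000 0.0200 0 0 -0.00; 0.0000 0.0000 0.0200 0 0 -0.00
```

Request:
{"method": "arm_command", "body": {"steps": "-0.0331 -0.026 0.0104 0 0 -1.26; -0.0325 -0.0268 0.0104 0 0 -1.26; -0.0319 -0.0275 0.0104 0 0 -1.26; -0.0313 -0.0282 0.0104 0 0 -1.26; -0.0307 -0.0288 0.0104 0 0 -1.26; -0.03 -0.0295 0.0104 0 0 -1.26; -0.0294 -0.0302 0.0104 0 0 -1.26; -0.0287 -0.0308 0.0104 0 0 -1.26"}}

```text
t: 37.02
position: [452.0, -205.4, 129.9]
eef_rot: [1.642, 2.677, -0.0]
ft_force: [0.3, 0.2, -0.7]
gripper_width: 83.5
gripper_force: 0.0
```

Request:
{"method": "arm_command", "body": {"steps": "0 0 0 0 0 0; 0 0 0 0 0 0"}}

```text
t: 37.28
position: [452.6, -203.6, 130.1]
eef_rot: [1.643, 2.678, 0.001]
ft_force: [-0.1, 0.3, 1.4]
gripper_width: 83.6
gripper_force: 0.0
```

```bash
python3 - <<'E'
from h import *
c=cap('wrist','w2.png')
chain((452.4,-203.4,70,117,3),(452.4,-203.4,34,117,3))
chain((452.4,-203.4,150,117,4),(526.9,408.4,150,143.5,16),(526.9,408.4,60,143.5,4),start=(452.4,-203.4,34,117))
E
```

```text
at [ 452.8 -203.2  130.2] 117.0
-> (452.4, -203.4, 70, 117) step 20.1 -0.0 q6 -0.89
0.0000 -0.0002 0.0201 0 0 0.00; 0.0000 -0.0002 0.0201 0 0 0.00; 0.0000 -0.0002 0.0201 0 0 0.00
-> (452.4, -203.4, 34, 117) step 12.0 0.0 q6 -0.89
0.0000 0.0000 0.0120 0 0 -0.00; 0.0000 0.0000 0.0120 0 0 -0.00; 0.0000 0.0000 0.0120 0 0 -0.00
at [ 452.4 -203.4   34. ] 117
-> (452.4, -203.4, 150, 117) step 29.0 0.0 q6 -0.89
0.0000 0.0000 -0.0290 0 0 0.00; 0.0000 0.0000 -0.0290 0 0 0.00; 0.0000 0.0000 -0.0290 0 0 0.00; 0.0000 0.0000 -0.0290 0 0 0.00
-> (526.9, 408.4, 150, 143.5) step 38.5 1.7 q6 -0.27
0.0320 0.0215 -0.0000 0 0 -1.66; 0.0313 0.0224 -0.0000 0 0 -1.66; 0.0307 0.0233 -0.0000 0 0 -1.66; 0.0300 0.0242 -0.0000 0 0 -1.66; 0.0293 0.0251 -0.0000 0 0 -1.66; 0.0285 0.0259 -0.0000 0 0 -1.66; 0.0278 0.0267 -0.0000 0 0 -1.66; 0.0270 0.0275 -0.0000 0 0 -1.66
0.0262 0.0283 -0.0000 0 0 -1.66; 0.0253 0.0290 -0.0000 0 0 -1.66; 0.0245 0.0297 -0.0000 0 0 -1.66; 0.0236 0.0304 -0.0000 0 0 -1.66; 0.0227 0.0311 -0.0000 0 0 -1.66; 0.0218 0.0317 -0.0000 0 0 -1.66; 0.0209 0.0324 -0.0000 0 0 -1.66; 0.0200 0.0329 -0.0000 0 0 -1.66
-> (526.9, 408.4, 60, 143.5) step 22.5 0.0 q6 -0.27
0.0000 0.0000 0.0225 0 0 -0.00; 0.0000 0.0000 0.0225 0 0 -0.00; 0.0000 0.0000 0.0225 0 0 -0.00; 0.0000 0.0000 0.0225 0 0 -0.00
```

View pics/w2.png

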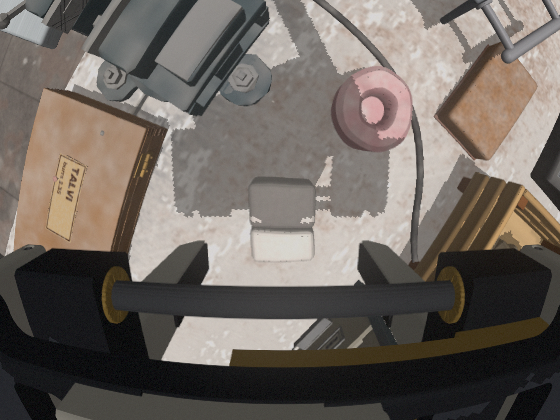

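The white mould sits at u 248–315, centred between the open fingers. I descend and grip it.

Request:
{"method": "arm_command", "body": {"steps": "0 0 0.0201 0 0 0; 0 0 0.0201 0 0 0; 0 0 0.0201 0 0 0; 0 0 0.012 0 0 0; 0 0 0.012 0 0 0; 0 0 0.012 0 0 0; 0 0 0 0 0 0; 0 0 0 0 0 0"}}

```text
t: 38.33
position: [452.7, -203.8, 33.8]
eef_rot: [1.64, 2.679, -0.0]
ft_force: [-0.5, 0.3, -0.3]
gripper_width: 83.7
gripper_force: 0.0
```

Request:
{"method": "arm_command", "body": {"steps": "0 0 0 0 0 0; 0 0 0 0 0 0; 0 0 0 0 0 0; 0 0 0 0 0 0; 0 0 -0.029 0 0 0; 0 0 -0.029 0 0 0; 0 0 -0.029 0 0 0; 0 0 -0.029 0 0 0", "claw": 0, "grip_force": 40}}

```text
t: 39.33
position: [452.2, -203.3, 150.2]
eef_rot: [-1.64, -2.679, -0.0]
ft_force: [0.3, -0.4, -2.3]
gripper_width: 47.3
gripper_force: 39.8
```

Request:
{"method": "arm_command", "body": {"steps": "0.032 0.0215 0 0 0 -1.66; 0.0313 0.0224 0 0 0 -1.66; 0.0307 0.0233 0 0 0 -1.66; 0.03 0.0242 0 0 0 -1.66; 0.0293 0.0251 0 0 0 -1.66; 0.0285 0.0259 0 0 0 -1.66; 0.0278 0.0267 0 0 0 -1.66; 0.027 0.0275 0 0 0 -1.66"}}

```text
t: 40.33
position: [489.0, 103.7, 149.2]
eef_rot: [-1.318, -2.851, 0.001]
ft_force: [-0.1, 0.1, -0.9]
gripper_width: 47.6
gripper_force: 39.8
```

Request:
{"method": "arm_command", "body": {"steps": "0.0262 0.0283 0 0 0 -1.66; 0.0253 0.029 0 0 0 -1.66; 0.0245 0.0297 0 0 0 -1.66; 0.0236 0.0304 0 0 0 -1.66; 0.0227 0.0311 0 0 0 -1.66; 0.0218 0.0317 0 0 0 -1.66; 0.0209 0.0324 0 0 0 -1.66; 0.02 0.0329 0 0 0 -1.66"}}

```text
t: 41.32
position: [525.8, 409.4, 148.8]
eef_rot: [-0.979, -2.984, 0.002]
ft_force: [0.4, 0.2, -2.0]
gripper_width: 47.5
gripper_force: 39.8
```

Request:
{"method": "arm_command", "body": {"steps": "0 0 0 0 0 0; 0 0 0 0 0 0"}}

```text
t: 41.58
position: [525.6, 407.7, 148.7]
eef_rot: [-0.98, -2.984, 0.003]
ft_force: [-0.3, -0.1, -1.7]
gripper_width: 47.4
gripper_force: 39.8
```

```bash
python3 - <<'E'
from h import *
print(arm.observe()['gripper_width'])
chain((526.9,408.4,60,143.5,5),(526.9,408.4,44,143.5,3))
E
```

```text
47.37965508658785
at [525.6 407.7 148.7] 143.6
-> (526.9, 408.4, 60, 143.5) step 17.7 -0.0 q6 -0.27
-0.0001 0.0003 0.0177 0 0 0.02; -0.0001 0.0003 0.0177 0 0 0.02; -0.0001 0.0003 0.0177 0 0 0.02; -0.0001 0.0003 0.0177 0 0 0.02; -0.0001 0.0003 0.0177 0 0 0.02
-> (526.9, 408.4, 44, 143.5) step 5.3 0.0 q6 -0.27
0.0000 0.0000 0.0053 0 0 -0.00; 0.0000 0.0000 0.0053 0 0 -0.00; 0.0000 0.0000 0.0053 0 0 -0.00
```

Request:
{"method": "arm_command", "body": {"steps": "0 0.0003 0.0177 0 0 0; 0 0.0003 0.0177 0 0 0; 0 0.0003 0.0177 0 0 0; 0 0.0003 0.0177 0 0 0; 0 0 0.0177 0 0 0; 0 0 0.008 0 0 0; 0 0 0.005 0 0 0; 0 0 0 0 0 0"}}

```text
t: 42.58
position: [526.9, 409.3, 48.0]
eef_rot: [0.981, 2.985, 0.0]
ft_force: [0.2, -0.3, -1.1]
gripper_width: 47.7
gripper_force: 39.8
```

Request:
{"method": "arm_command", "body": {"steps": "0 0 0.0015 0 0 0; 0 0 0 0 0 0"}}

```text
t: 42.82
position: [527.1, 409.4, 47.0]
eef_rot: [0.981, 2.984, 0.001]
ft_force: [-0.7, 0.5, -2.5]
gripper_width: 47.6
gripper_force: 39.8
```

Request:
{"method": "arm_command", "body": {"steps": "0 0 0.0025 0 0 0; 0 0 0 0 0 0; 0 0 0 0 0 0"}}

```text
t: 43.2
position: [526.8, 409.2, 44.0]
eef_rot: [-0.981, -2.984, 0.0]
ft_force: [-0.1, 0.3, -2.4]
gripper_width: 47.1
gripper_force: 39.8
```

Request:
{"method": "arm_command", "body": {"steps": "0 0 0.0015 0 0 0; 0 0 0 0 0 0; 0 0 0 0 0 0"}}

```text
t: 43.58
position: [526.9, 409.3, 42.5]
eef_rot: [-0.981, -2.984, -0.0]
ft_force: [-0.3, 0.8, -0.8]
gripper_width: 47.6
gripper_force: 39.8
```

Request:
{"method": "arm_command", "body": {"steps": "0 0 0.001 0 0 0; 0 0 0 0 0 0; 0 0 0 0 0 0"}}

```text
t: 43.95
position: [527.0, 409.3, 41.7]
eef_rot: [0.981, 2.984, 0.0]
ft_force: [-0.3, 0.6, -0.4]
gripper_width: 47.5
gripper_force: 39.8
```

Contact is starting: the load on the wrist is gone. I release, retract, and move out so the camera can check both moulds.

Request:
{"method": "arm_command", "body": {"steps": "0 0 0.0005 0 0 0; 0 0 0 0 0 0; 0 0 0 0 0 0; 0 0 0 0 0 0", "claw": 75}}

```text
t: 44.45
position: [526.9, 409.3, 41.1]
eef_rot: [0.981, 2.984, 0.0]
ft_force: [1.0, 0.4, 1.3]
gripper_width: 69.8
gripper_force: 0.0
```

Request:
{"method": "arm_command", "body": {"steps": "0 0 -0.02 0 0 0; 0 0 -0.03 0 0 0; 0 0 -0.04 0 0 0; 0 0 -0.04 0 0 0; -0.04 -0.02 0 0 0 0; -0.05 -0.02 0 0 0 0; -0.05 -0.02 0 0 0 0; 0 0 0 0 0 0"}}

```text
t: 45.45
position: [606.2, 274.2, 171.0]
eef_rot: [0.988, 2.981, -0.001]
ft_force: [-0.2, 1.2, -0.7]
gripper_width: 69.9
gripper_force: 0.0
```

```bash
python3 - <<'E'
from h import *
print(pose()[:2])
c=cap('top','top5.png'); things(c); W=pts(c); z=W[...,2]
m=win(z>45,300,350,200,260); print('pinktop',rect(W,big(m)) if m.any() else '')
m=win(z>40,125,200,150,250)&(z<62); print('white in box',rect(W,big(m)))
im=cv2.imread('pics/top5.png'); cv2.imwrite('pics/top5c.png',cv2.resize(im[130:280,110:385],None,fx=2.9,fy=2.9,interpolation=cv2.INTER_CUBIC))
E
```

```text
(array([606.15972168, 274.17099567, 170.95900394]), np.float64(143.32325692497886))
pink [472.5 -97.1] [59.  54.2] 88.5 [28.  47.4 54. ] 263 px 336.0 232.0 narrow axis 178.5
white [551.5 410. ] [19.5  8.4] 18.0 [46.8 50.  52.4] 20 px 166.0 204.0 narrow axis 108.0
pinktop (array([472.2, -97.1]), array([59.1, 53.9]), 89.0, array([45.4, 48.8, 54.7]), 220)
white in box (array([539.4, 509.4]), array([32.7, 88.3]), 78.3, array([40.9, 51.2, 60.6]), 80)
```

View pics/top5c.png

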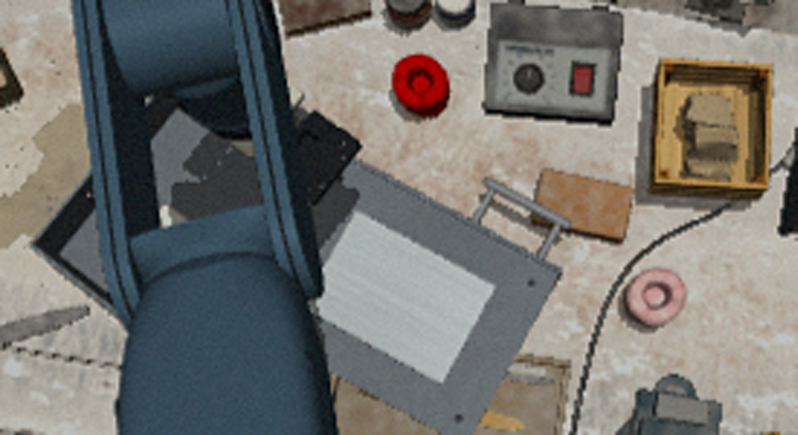

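```bash
python3 - <<'E'
from h import *
c=cap('scene'); W=pts(c); z=W[...,2]; m=(W[...,0]>280)&(W[...,0]<440)&(W[...,1]>-190)&(W[...,1]<-40)&(z>60)&(z<200)
print('vise scene',m.sum(),np.percentile(W[m],[1,50,99],axis=0).round())
c=cap('top'); W=pts(c); z=W[...,2]; m=(W[...,0]>280)&(W[...,0]<440)&(W[...,1]>-190)&(W[...,1]<-40)&(z>60)&(z<250); print('top',m.sum(),np.percentile(W[m],[1,50,99],axis=0).round())
chain((560,60,180,110,8),(472.4,-97.2,120,88.5,6))
E
```

```text
vise scene 1176 [[ 285. -158.   61.]
 [ 324. -127.  101.]
 [ 370.  -70.  119.]]
top 883 [[ 282. -152.   64.]
 [ 332. -107.  106.]
 [ 374.  -68.  122.]]
at [603.6 278.4 171. ] 143.6
-> (560, 60, 180, 110) step 27.9 -4.2 q6 -0.24
-0.0118 -0.0252 -0.0011 0 0 4.20; -0.0136 -0.0243 -0.0011 0 0 4.20; -0.0154 -0.0232 -0.0011 0 0 4.20; -0.0170 -0.0220 -0.0011 0 0 4.20; -0.0186 -0.0207 -0.0011 0 0 4.20; -0.0201 -0.0193 -0.0011 0 0 4.20; -0.0214 -0.0178 -0.0011 0 0 4.20; -0.0227 -0.0162 -0.0011 0 0 4.20
-> (472.4, -97.2, 120, 88.5) step 31.6 -3.6 q6 -0.18
-0.0196 -0.0227 0.0100 0 0 3.58; -0.0210 -0.0214 0.0100 0 0 3.58; -0.0223 -0.0201 0.0100 0 0 3.58; -0.0235 -0.0186 0.0100 0 0 3.58; -0.0246 -0.0171 0.0100 0 0 3.58; -0.0257 -0.0155 0.0100 0 0 3.58
```

```bash
python3 - <<'E'
from h import *
chain((560,60,190,150,7),(472.4,-97.2,120,155,6))
E
```

```text
at [603.6 278.4 171. ] 143.6
-> (560, 60, 190, 150) step 31.9 0.9 q6 -0.94
-0.0135 -0.0288 -0.0027 0 0 -0.91; -0.0130 -0.0290 -0.0027 0 0 -0.91; -0.0126 -0.0292 -0.0027 0 0 -0.91; -0.0121 -0.0294 -0.0027 0 0 -0.91; -0.0116 -0.0296 -0.0027 0 0 -0.91; -0.0112 -0.0298 -0.0027 0 0 -0.91; -0.0107 -0.0300 -0.0027 0 0 -0.91
-> (472.4, -97.2, 120, 155) step 32.2 0.8 q6 -1.34
-0.0005 -0.0300 0.0117 0 0 -0.83; -0.0000 -0.0300 0.0117 0 0 -0.83; 0.0004 -0.0300 0.0117 0 0 -0.83; 0.0009 -0.0300 0.0117 0 0 -0.83; 0.0013 -0.0300 0.0117 0 0 -0.83; 0.0017 -0.0299 0.0117 0 0 -0.83
```

Request:
{"method": "arm_command", "body": {"steps": "-0.0135 -0.0288 -0.0027 0 0 -0.91; -0.013 -0.029 -0.0027 0 0 -0.91; -0.0126 -0.0292 -0.0027 0 0 -0.91; -0.0121 -0.0294 -0.0027 0 0 -0.91; -0.0116 -0.0296 -0.0027 0 0 -0.91; -0.0112 -0.0298 -0.0027 0 0 -0.91; -0.0107 -0.03 -0.0027 0 0 -0.91", "claw": 95}}

```text
t: 46.48
position: [559.7, 60.5, 190.2]
eef_rot: [0.809, 3.036, 0.001]
ft_force: [0.0, 0.4, 0.3]
gripper_width: 88.4
gripper_force: 0.0
```

Request:
{"method": "arm_command", "body": {"steps": "-0.0005 -0.03 0.0117 0 0 -0.83; 0 -0.03 0.0117 0 0 -0.83; 0.0004 -0.03 0.0117 0 0 -0.83; 0.0009 -0.03 0.0117 0 0 -0.83; 0.0013 -0.03 0.0117 0 0 -0.83; 0.0017 -0.0299 0.0117 0 0 -0.83; 0 0 0 0 0 0; 0 0 0 0 0 0"}}

```text
t: 47.48
position: [473.4, -96.5, 120.2]
eef_rot: [0.68, 3.066, 0.001]
ft_force: [0.2, 0.3, 0.7]
gripper_width: 87.9
gripper_force: 0.0
```

```bash
python3 - <<'E'
from h import *
c=cap('wrist'); hsv=cv2.cvtColor(c['color'],cv2.COLOR_RGB2HSV); m=big((hsv[...,0]>165)&(hsv[...,1]>40)&(hsv[...,1]<150)); v,u=np.nonzero(m); print('pink u',u.min(),u.max(),'v',v.min(),v.max())
c=cap('scene'); things(c)
chain((472.4,-97.2,72,155,3),(472.4,-97.2,40,155,3))
chain((472.4,-97.2,150,155,4),(580,180,150,150,8),(594.5,358.4,150,143.5,5),(594.5,358.4,62,143.5,5),start=(472.4,-97.2,40,155))
E
```

```text
pink u 272 281 v 235 249
pink [ 468.7 -100.8] [43.3 60.2] 6.9 [39.9 46.2 51.5] 128 px 290.0 254.0 narrow axis 6.9
white [517.1 413.2] [48.4 31.4] 56.8 [47.  50.3 54.2] 80 px 209.0 153.0 narrow axis 146.8
at [473.6 -96.5 120.3] 155.0
-> (472.4, -97.2, 72, 155) step 16.1 -0.0 q6 -1.34
0.0003 -0.0004 0.0161 0 0 0.02; 0.0003 -0.0004 0.0161 0 0 0.02; 0.0003 -0.0004 0.0161 0 0 0.02
-> (472.4, -97.2, 40, 155) step 10.7 0.0 q6 -1.34
0.0000 0.0000 0.0107 0 0 -0.00; 0.0000 0.0000 0.0107 0 0 -0.00; 0.0000 0.0000 0.0107 0 0 -0.00
at [472.4 -97.2  40. ] 155
-> (472.4, -97.2, 150, 155) step 27.5 0.0 q6 -1.34
0.0000 0.0000 -0.0275 0 0 0.00; 0.0000 0.0000 -0.0275 0 0 0.00; 0.0000 0.0000 -0.0275 0 0 0.00; 0.0000 0.0000 -0.0275 0 0 0.00
-> (580, 180, 150, 150) step 37.2 -0.6 q6 -0.75
0.0025 0.0371 -0.0000 0 0 0.62; 0.0029 0.0371 -0.0000 0 0 0.62; 0.0033 0.0370 -0.0000 0 0 0.62; 0.0037 0.0370 -0.0000 0 0 0.62; 0.0041 0.0369 -0.0000 0 0 0.62; 0.0045 0.0369 -0.0000 0 0 0.62; 0.0049 0.0368 -0.0000 0 0 0.62; 0.0053 0.0368 -0.0000 0 0 0.62
-> (594.5, 358.4, 150, 143.5) step 35.8 -1.3 q6 -0.39
0.0153 0.0323 -0.0000 0 0 1.30; 0.0161 0.0320 -0.0000 0 0 1.30; 0.0168 0.0316 -0.0000 0 0 1.30; 0.0175 0.0312 -0.0000 0 0 1.30; 0.0182 0.0308 -0.0000 0 0 1.30
-> (594.5, 358.4, 62, 143.5) step 17.6 0.0 q6 -0.39
0.0000 0.0000 0.0176 0 0 -0.00; 0.0000 0.0000 0.0176 0 0 -0.00; 0.0000 0.0000 0.0176 0 0 -0.00; 0.0000 0.0000 0.0176 0 0 -0.00; 0.0000 0.0000 0.0176 0 0 -0.00
```

Request:
{"method": "arm_command", "body": {"steps": "0.0003 -0.0004 0.0161 0 0 0; 0.0003 -0.0004 0.0161 0 0 0; 0.0003 -0.0004 0.0161 0 0 0; 0 0 0.0107 0 0 0; 0 0 0.0107 0 0 0; 0 0 0.0107 0 0 0; 0 0 0 0 0 0; 0 0 0 0 0 0"}}

```text
t: 48.58
position: [471.6, -98.5, 39.5]
eef_rot: [0.681, 3.067, -0.0]
ft_force: [-0.2, -0.6, 0.3]
gripper_width: 88.3
gripper_force: 0.0
```

Request:
{"method": "arm_command", "body": {"steps": "0 0 0 0 0 0; 0 0 0 0 0 0; 0 0 0 0 0 0; 0 0 0 0 0 0; 0 0 -0.0275 0 0 0; 0 0 -0.0275 0 0 0; 0 0 -0.0275 0 0 0; 0 0 -0.0275 0 0 0", "claw": 0, "grip_force": 35}}

```text
t: 49.58
position: [470.8, -98.2, 149.8]
eef_rot: [-0.681, -3.066, -0.0]
ft_force: [0.3, -0.6, -2.6]
gripper_width: 59.4
gripper_force: 35.0
```

Request:
{"method": "arm_command", "body": {"steps": "0.0025 0.0371 0 0 0 0.62; 0.0029 0.0371 0 0 0 0.62; 0.0033 0.037 0 0 0 0.62; 0.0037 0.037 0 0 0 0.62; 0.0041 0.0369 0 0 0 0.62; 0.0045 0.0369 0 0 0 0.62; 0.0049 0.0368 0 0 0 0.62; 0.0053 0.0368 0 0 0 0.62"}}

```text
t: 50.58
position: [578.7, 179.9, 148.7]
eef_rot: [-0.813, -3.033, 0.001]
ft_force: [0.7, 0.1, -1.9]
gripper_width: 59.3
gripper_force: 35.0
```

Request:
{"method": "arm_command", "body": {"steps": "0.0153 0.0323 0 0 0 1.3; 0.0161 0.032 0 0 0 1.3; 0.0168 0.0316 0 0 0 1.3; 0.0175 0.0312 0 0 0 1.3; 0.0182 0.0308 0 0 0 1.3; 0 0 0 0 0 0; 0 0 0 0 0 0"}}

```text
t: 51.45
position: [592.7, 356.6, 148.4]
eef_rot: [-0.983, -2.983, 0.003]
ft_force: [-0.0, -0.2, -1.9]
gripper_width: 59.1
gripper_force: 35.0
```

```bash
python3 - <<'E'
from h import *
print(arm.observe()['gripper_width'])
chain((594.5,358.4,65,143.5,5),(594.5,358.4,50,143.5,3))
E
```

```text
59.14364481445969
at [592.7 356.6 148.4] 143.5
-> (594.5, 358.4, 65, 143.5) step 16.7 -0.0 q6 -0.39
-0.0001 0.0005 0.0167 0 0 0.01; -0.0001 0.0005 0.0167 0 0 0.01; -0.0001 0.0005 0.0167 0 0 0.01; -0.0001 0.0005 0.0167 0 0 0.01; -0.0001 0.0005 0.0167 0 0 0.01
-> (594.5, 358.4, 50, 143.5) step 5.0 0.0 q6 -0.39
0.0000 0.0000 0.0050 0 0 -0.00; 0.0000 0.0000 0.0050 0 0 -0.00; 0.0000 0.0000 0.0050 0 0 -0.00
```

Request:
{"method": "arm_command", "body": {"steps": "0 0.0005 0.0167 0 0 0; 0 0.0005 0.0167 0 0 0; 0 0.0005 0.0167 0 0 0; 0 0.0005 0.0167 0 0 0; 0 0 0.0167 0 0 0; 0 0 0.01 0 0 0; 0 0 0.004 0 0 0; 0 0 0 0 0 0"}}

```text
t: 52.45
position: [594.5, 358.9, 51.9]
eef_rot: [0.984, 2.983, 0.0]
ft_force: [-0.3, -0.8, -1.5]
gripper_width: 59.2
gripper_force: 35.0
```

Request:
{"method": "arm_command", "body": {"steps": "0 0 0.001 0 0 0; 0 0 0.001 0 0 0; 0 0 0 0 0 0; 0 0 0 0 0 0"}}

```text
t: 52.95
position: [594.5, 358.8, 50.0]
eef_rot: [0.984, 2.983, 0.0]
ft_force: [0.4, -0.3, -2.0]
gripper_width: 59.1
gripper_force: 35.0
```

Request:
{"method": "arm_command", "body": {"steps": "0 0 0.001 0 0 0; 0 0 0.001 0 0 0; 0 0 0 0 0 0; 0 0 0 0 0 0"}}

```text
t: 53.45
position: [594.4, 358.8, 47.8]
eef_rot: [-0.984, -2.983, 0.0]
ft_force: [-0.1, 0.4, -2.6]
gripper_width: 59.4
gripper_force: 35.0
```

Request:
{"method": "arm_command", "body": {"steps": "0 0 0.0008 0 0 0; 0 0 0 0 0 0; 0 0 0 0 0 0"}}

```text
t: 53.82
position: [594.5, 358.9, 47.6]
eef_rot: [0.984, 2.983, 0.0]
ft_force: [-2.6, -0.8, 4.1]
gripper_width: 59.2
gripper_force: 35.0
```

Request:
{"method": "arm_command", "body": {"steps": "0 0 0 0 0 0; 0 0 0 0 0 0; 0 0 0 0 0 0; 0 0 -0.02 0 0 0; 0 0 -0.03 0 0 0; 0 0 -0.04 0 0 0; 0 0 -0.04 0 0 0; 0 0 -0.02 0 0 0", "claw": 90}}

```text
t: 54.82
position: [595.6, 359.4, 202.0]
eef_rot: [0.982, 2.979, 0.006]
ft_force: [0.5, -0.2, 0.1]
gripper_width: 83.8
gripper_force: 0.0
```

```bash
python3 - <<'E'
from h import *
chain((560,36,200,242.1,12))
E
```

```text
at [595.6 359.4 202. ] 143.5
-> (560, 36, 200, 242.1) step 27.1 8.2 q6 -2.59
-0.0136 -0.0234 0.0002 0 0 -8.22; -0.0102 -0.0251 0.0002 0 0 -8.22; -0.0065 -0.0263 0.0002 0 0 -8.22; -0.0026 -0.0270 0.0002 0 0 -8.22; 0.0013 -0.0271 0.0002 0 0 -8.22; 0.0051 -0.0266 0.0002 0 0 -8.22; 0.0089 -0.0256 0.0002 0 0 -8.22; 0.0124 -0.0241 0.0002 0 0 -8.22
0.0158 -0.0221 0.0002 0 0 -8.22; 0.0187 -0.0196 0.0002 0 0 -8.22; 0.0213 -0.0167 0.0002 0 0 -8.22; 0.0235 -0.0135 0.0002 0 0 -8.22
```

Request:
{"method": "arm_command", "body": {"steps": "-0.0136 -0.0234 0 0 0 -8.22; -0.0102 -0.0251 0 0 0 -8.22; -0.0065 -0.0263 0 0 0 -8.22; -0.0026 -0.027 0 0 0 -8.22; 0.0013 -0.0271 0 0 0 -8.22; 0.0051 -0.0266 0 0 0 -8.22; 0.0089 -0.0256 0 0 0 -8.22; 0.0124 -0.0241 0 0 0 -8.22", "claw": 38}}

```text
t: 55.82
position: [571.0, 142.5, 198.8]
eef_rot: [-0.8, 3.036, -0.001]
ft_force: [-0.5, -0.2, 0.4]
gripper_width: 35.0
gripper_force: 0.0
```

Request:
{"method": "arm_command", "body": {"steps": "0.0158 -0.0221 0 0 0 -8.22; 0.0187 -0.0196 0 0 0 -8.22; 0.0213 -0.0167 0 0 0 -8.22; 0.0235 -0.0135 0 0 0 -8.22; 0 0 0 0 0 0; 0 0 0 0 0 0"}}

```text
t: 56.58
position: [559.3, 36.0, 198.0]
eef_rot: [-1.617, 2.692, -0.001]
ft_force: [-0.9, 0.1, -0.5]
gripper_width: 35.4
gripper_force: 0.0
```

```bash
python3 - <<'E'
from h import *
c=cap('top','top6.png'); things(c)
W=pts(c); z=W[...,2]; m=(W[...,0]>588)&(W[...,0]<700)&(W[...,1]>-198)&(W[...,1]<-106)&(z>20); print('crate z max inside',np.nanpercentile(z[m],[5,50,95,99]))
im=cv2.imread('pics/top6.png'); cv2.imwrite('pics/top6c.png',cv2.resize(im[130:280,110:385],None,fx=2.9,fy=2.9,interpolation=cv2.INTER_CUBIC))
chain((560,36,110,242.1,4),(559.8,36,70,242.1,3))
E
```

```text
pink [595.3 357.9] [58.1 54.8] 85.9 [34.2 56.2 61.2] 249 px 184.0 190.0 narrow axis 175.9
white [517.2 417.7] [44.9 28.5] 52.8 [48.3 52.7 56.3] 139 px 163.0 215.0 narrow axis 142.8
crate z max inside [27.44930724 40.6977419  86.52504645 91.03097603]
at [559.2  36.3 197.7] -117.9
-> (560, 36, 110, 242.1) step 21.9 0.0 q6 3.69
-0.0000 -0.0002 0.0219 0 0 -0.01; -0.0000 -0.0002 0.0219 0 0 -0.01; -0.0000 -0.0002 0.0219 0 0 -0.01; -0.0000 -0.0002 0.0219 0 0 -0.01
-> (559.8, 36, 70, 242.1) step 13.3 0.0 q6 3.69
0.0000 0.0001 0.0133 0 0 -0.00; 0.0000 0.0001 0.0133 0 0 -0.00; 0.0000 0.0001 0.0133 0 0 -0.00
```

View pics/top6c.png

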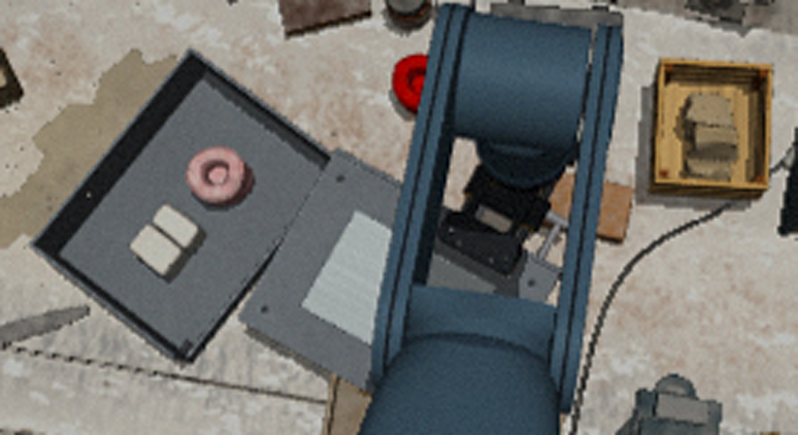

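Both moulds stand upright side by side, pink at crop (216,174) and white at (166,240). The box is empty of offcuts, and the pile in the crate is below the rim. Next I shut the door.

Request:
{"method": "arm_command", "body": {"steps": "0 0 0.0219 0 0 0; 0 0 0.0219 0 0 0; 0 0 0.0219 0 0 0; 0 0 0.0219 0 0 0; 0 0 0.0133 0 0 0; 0 0 0.0133 0 0 0; 0 0 0.0133 0 0 0; 0 0 0 0 0 0"}}

```text
t: 57.62
position: [558.3, 35.7, 68.6]
eef_rot: [1.62, -2.69, -0.002]
ft_force: [1.0, 0.5, 0.6]
gripper_width: 35.2
gripper_force: 0.0
```

Request:
{"method": "arm_command", "body": {"steps": "0 0 0 0 0 0; 0 0 0 0 0 0; 0 0 0 0 0 0; 0 0 0 0 0 0", "claw": 0, "grip_force": 25}}

```text
t: 58.12
position: [559.5, 35.2, 70.1]
eef_rot: [-1.621, 2.69, -0.002]
ft_force: [-0.1, -1.1, 1.6]
gripper_width: 10.5
gripper_force: 25.0
```

```bash
python3 - <<'E'
from h import *
H=np.array([609.2,230.6]); p,t,X=pose(); r=p[:2]-H; print(p,t,np.linalg.norm(r),arm.observe()['q'])
arc(H,-90,24)
E
```

```text
[559.49607254  35.23048356  70.14883769] -117.87045093208346 201.59297696023756 [-1.35913081e-01  4.49696827e-01  1.72361389e+00 -3.03758865e-04
  9.66893042e-01 -2.79090211e+00]
0.0027 0.0129 0 0 0 3.75; 0.0027 0.0129 0 0 0 3.75; 0.0027 0.0129 0 0 0 3.75; 0.0027 0.0129 0 0 0 3.75; 0.0027 0.0129 0 0 0 3.75; 0.0027 0.0129 0 0 0 3.75; 0.0027 0.0129 0 0 0 3.75; 0.0027 0.0129 0 0 0 3.75
0.0027 0.0129 0 0 0 3.75; 0.0027 0.0129 0 0 0 3.75; 0.0027 0.0129 0 0 0 3.75; 0.0027 0.0129 0 0 0 3.75; 0.0027 0.0129 0 0 0 3.75; 0.0027 0.0129 0 0 0 3.75; 0.0027 0.0129 0 0 0 3.75; 0.0027 0.0129 0 0 0 3.75
0.0027 0.0129 0 0 0 3.75; 0.0027 0.0129 0 0 0 3.75; 0.0027 0.0129 0 0 0 3.75; 0.0027 0.0129 0 0 0 3.75; 0.0027 0.0129 0 0 0 3.75; 0.0027 0.0129 0 0 0 3.75; 0.0027 0.0129 0 0 0 3.75; 0.0027 0.0129 0 0 0 3.75
```

Request:
{"method": "arm_command", "body": {"steps": "0.0027 0.0129 0 0 0 3.75; 0.0027 0.0129 0 0 0 3.75; 0.0027 0.0129 0 0 0 3.75; 0.0027 0.0129 0 0 0 3.75; 0.0027 0.0129 0 0 0 3.75; 0.0027 0.0129 0 0 0 3.75; 0.0027 0.0129 0 0 0 3.75; 0.0027 0.0129 0 0 0 3.75"}}

```text
t: 59.12
position: [468.5, 86.6, 70.1]
eef_rot: [-0.865, 3.018, -0.001]
ft_force: [2.2, 1.2, 0.5]
gripper_width: 10.1
gripper_force: 25.0
```

```bash
python3 - <<'E'
from h import *
p,t,X=pose(); H=np.array([609.2,230.6]); print(p,t,np.linalg.norm(p[:2]-H)); arc(H,-60,16)
E
```

```text
[468.50962798  86.61827697  70.1328754 ] -148.0041344922934 201.30702259454847
0.0027 0.0129 0 0 0 3.75; 0.0027 0.0129 0 0 0 3.75; 0.0027 0.0129 0 0 0 3.75; 0.0027 0.0129 0 0 0 3.75; 0.0027 0.0129 0 0 0 3.75; 0.0027 0.0129 0 0 0 3.75; 0.0027 0.0129 0 0 0 3.75; 0.0027 0.0129 0 0 0 3.75
0.0027 0.0129 0 0 0 3.75; 0.0027 0.0129 0 0 0 3.75; 0.0027 0.0129 0 0 0 3.75; 0.0027 0.0129 0 0 0 3.75; 0.0027 0.0129 0 0 0 3.75; 0.0027 0.0129 0 0 0 3.75; 0.0027 0.0129 0 0 0 3.75; 0.0027 0.0129 0 0 0 3.75
```

Request:
{"method": "arm_command", "body": {"steps": "0.0027 0.0129 0 0 0 3.75; 0.0027 0.0129 0 0 0 3.75; 0.0027 0.0129 0 0 0 3.75; 0.0027 0.0129 0 0 0 3.75; 0.0027 0.0129 0 0 0 3.75; 0.0027 0.0129 0 0 0 3.75; 0.0027 0.0129 0 0 0 3.75; 0.0027 0.0129 0 0 0 3.75"}}

```text
t: 60.12
position: [415.2, 176.4, 70.1]
eef_rot: [-0.055, 3.139, 0.0]
ft_force: [2.0, -0.0, 0.9]
gripper_width: 10.2
gripper_force: 25.0
```

Request:
{"method": "arm_command", "body": {"steps": "0.0027 0.0129 0 0 0 3.75; 0.0027 0.0129 0 0 0 3.75; 0.0027 0.0129 0 0 0 3.75; 0.0027 0.0129 0 0 0 3.75; 0.0027 0.0129 0 0 0 3.75; 0.0027 0.0129 0 0 0 3.75; 0.0027 0.0129 0 0 0 3.75; 0.0027 0.0129 0 0 0 3.75"}}

```text
t: 61.12
position: [413.6, 280.6, 70.1]
eef_rot: [0.759, 3.047, 0.001]
ft_force: [1.4, -1.2, 2.2]
gripper_width: 10.3
gripper_force: 25.0
```

```bash
python3 - <<'E'
from h import *
p,t,X=pose(); H=np.array([609.2,230.6]); print(p,t,np.linalg.norm(p[:2]-H)); arc(H,-8,5)
E
```

```text
[413.63875449 280.63843159  70.14986352] 152.02125827954072 201.8614509533564
0.0013 0.0055 0 0 0 1.60; 0.0013 0.0055 0 0 0 1.60; 0.0013 0.0055 0 0 0 1.60; 0.0013 0.0055 0 0 0 1.60; 0.0013 0.0055 0 0 0 1.60
```

Request:
{"method": "arm_command", "body": {"steps": "0.0013 0.0055 0 0 0 1.6; 0.0013 0.0055 0 0 0 1.6; 0.0013 0.0055 0 0 0 1.6; 0.0013 0.0055 0 0 0 1.6; 0 0 0 0 0 0"}}

```text
t: 61.75
position: [420.2, 302.1, 70.1]
eef_rot: [0.925, 3.001, 0.002]
ft_force: [0.8, -0.2, 5.5]
gripper_width: 10.2
gripper_force: 25.0
```

Request:
{"method": "arm_command", "body": {"steps": "0.0006 0.0028 0 0 0 0.8; 0 0 0 0 0 0"}}

```text
t: 62.0
position: [421.1, 304.5, 70.1]
eef_rot: [0.945, 2.995, 0.002]
ft_force: [1.1, 0.5, 6.1]
gripper_width: 10.0
gripper_force: 25.0
```

Request:
{"method": "arm_command", "body": {"steps": "0.0003 0.0025 0 0 0 0.7; 0 0 0 0 0 0"}}

```text
t: 62.25
position: [421.9, 306.3, 70.1]
eef_rot: [0.964, 2.99, -0.0]
ft_force: [-1.4, -0.8, 7.8]
gripper_width: 10.0
gripper_force: 25.0
```

Request:
{"method": "arm_command", "body": {"steps": "0.0005 0.0028 0 0 0 0.7; 0 0 0 0 0 0"}}

```text
t: 62.5
position: [421.9, 306.5, 70.0]
eef_rot: [-0.98, -2.984, 0.009]
ft_force: [-3.5, -10.5, 13.9]
gripper_width: 10.5
gripper_force: 25.0
```

Request:
{"method": "arm_command", "body": {"steps": "0.0005 0.0028 0 0 0 0.4; 0 0 0 0 0 0"}}

```text
t: 62.75
position: [421.9, 306.6, 69.9]
eef_rot: [-0.989, -2.979, 0.017]
ft_force: [-6.5, -20.9, 18.5]
gripper_width: 10.2
gripper_force: 25.0
```

Request:
{"method": "arm_command", "body": {"steps": "0.0003 0.0025 0 0 0 0; 0 0 0 0 0 0"}}

```text
t: 63.0
position: [422.0, 306.8, 69.7]
eef_rot: [-0.987, -2.978, 0.024]
ft_force: [-8.0, -28.2, 23.8]
gripper_width: 10.1
gripper_force: 25.0
```

Hard stop reached, with reaction force rising and no more motion. I ease off slightly, release, and check.

Request:
{"method": "arm_command", "body": {"steps": "-0.0005 -0.004 0 0 0 0; 0 0 0 0 0 0"}}

```text
t: 63.25
position: [422.0, 306.5, 69.9]
eef_rot: [-0.99, -2.98, 0.011]
ft_force: [-2.9, -14.5, 14.6]
gripper_width: 10.1
gripper_force: 25.0
```

Request:
{"method": "arm_command", "body": {"steps": "0 0 0 0 0 0; 0 0 0 0 0 0; 0 0 0 0 0 0", "claw": 38}}

```text
t: 63.62
position: [423.4, 310.4, 69.2]
eef_rot: [-0.993, -2.98, 0.0]
ft_force: [-0.2, 0.3, -0.1]
gripper_width: 33.4
gripper_force: 0.0
```

Request:
{"method": "arm_command", "body": {"steps": "0 0 -0.02 0 0 0; 0 0 -0.03 0 0 0; 0 0 -0.04 0 0 0; 0 0 -0.04 0 0 0; -0.03 -0.05 -0.03 0 0 0; -0.03 -0.05 0 0 0 0; -0.03 -0.05 0 0 0 0; 0 0 0 0 0 0"}}

```text
t: 64.62
position: [405.7, 136.3, 228.2]
eef_rot: [1.001, 2.978, -0.001]
ft_force: [0.3, 0.7, -0.2]
gripper_width: 35.3
gripper_force: 0.0
```

```bash
python3 - <<'E'
from h import *
o=arm.observe(); print(o['t'],o['position'],o['ft_force'])
c=cap('top','top7.png'); c=cap('scene','scene7.png'); print(rect(pts(c),big((lambda W:(W[...,2]>84)&(W[...,2]<92)&(W[...,0]>380)&(W[...,1]>200))(pts(c)))))
im=cv2.imread('pics/top7.png')[130:280,110:260]; s=cv2.imread('pics/scene7.png')[110:260,160:310]
cv2.imwrite('pics/fin.png',cv2.resize(np.hstack([im,s]),None,fx=2.6,fy=2.6,interpolation=cv2.INTER_CUBIC))
E
```

```text
64.625 [405.69862842 136.2705872  228.20181082] [ 0.2766643   0.69396623 -0.19812784]
(array([622.6, 334.7]), array([201. , 106.3]), 53.4, array([84.4, 86.5, 89.5]), 954)
```

View pics/fin.png

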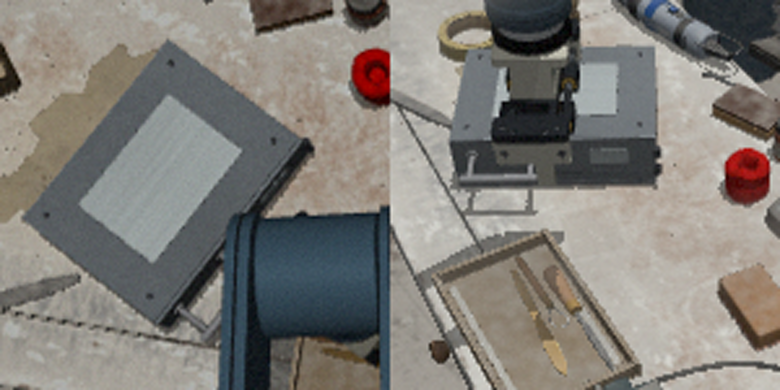

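The final picture shows the door's top panel flush with the box all round and no wall showing at its edges, so it is fully shut. The gripper is clear, and I hand in.

```bash
python3 -c "
from plant import arm
print(arm.sign_off())"
```

```text
the job is handed in; nothing more can be done
None
```

I opened the door wide, dropped all four sprues into the scrap crate, stood both moulds upright side by side in the box and shut the door fully; the sanding block was left alone, and the job was handed in at about 65 s with no verdict shown.

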